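# Load the board steriliser and start it

## Task

Take every chopping board off the sloped drainer and stand it on edge, grip tab up, in the white slotted rack, one to a slot and fully down on the slot's floor. Release the orange clamp lever on the UV lamp carriage, slide the carriage along its rail until its red pointer is at the yellow mark, and lock the clamp again. When the boards are in and the lamp is locked at the mark, press the green start button fully down and let it come back up; do not push the other kitchen things about.

Things in the scene. Friction and masses are not known exactly. Their poses are not given: they have to be found in the camera images.
- drainer: fixed sloped aluminium stand 460 mm wide along its y; origin on the table under its middle. Its face descends towards +x (away from the robot), 40 degrees from upright; a lip at the low edge carries the boards' bottom edges at x = +50 mm, height 26 mm. It supports the lowest 90 mm of a board; the rest sticks out free. Up to five boards side by side, some 92 mm apart in y
- board_red: red plastic chopping board 12 mm thick: blade 76 mm wide, 110 mm long, then a grip tab 44 mm wide, 45 mm long (155 mm in all), 0.13 kg. Origin: middle of the blade's bottom edge, mid-thickness. z runs up to the tab, x is normal to the faces, y along the width. Starts lying on the drainer, tab uppermost, overhanging the high edge. May be absent
- board_green: green plastic chopping board 12 mm thick: blade 76 mm wide, 110 mm long, then a grip tab 44 mm wide, 45 mm long (155 mm in all), 0.13 kg. Origin: middle of the blade's bottom edge, mid-thickness. z runs up to the tab, x is normal to the faces, y along the width. Starts lying on the drainer, tab uppermost, overhanging the high edge. May be absent
- board_blue: blue plastic chopping board 12 mm thick: blade 76 mm wide, 110 mm long, then a grip tab 44 mm wide, 45 mm long (155 mm in all), 0.13 kg. Origin: middle of the blade's bottom edge, mid-thickness. z runs up to the tab, x is normal to the faces, y along the width. Starts lying on the drainer, tab uppermost, overhanging the high edge. May be absent
- board_yellow: yellow plastic chopping board 12 mm thick: blade 76 mm wide, 110 mm long, then a grip tab 44 mm wide, 45 mm long (155 mm in all), 0.13 kg. Origin: middle of the blade's bottom edge, mid-thickness. z runs up to the tab, x is normal to the faces, y along the width. Starts lying on the drainer, tab uppermost, overhanging the high edge. May be absent
- board_orange: orange plastic chopping board 12 mm thick: blade 76 mm wide, 110 mm long, then a grip tab 44 mm wide, 45 mm long (155 mm in all), 0.13 kg. Origin: middle of the blade's bottom edge, mid-thickness. z runs up to the tab, x is normal to the faces, y along the width. Starts lying on the drainer, tab uppermost, overhanging the high edge. May be absent
- rack: loose white plastic slotted rack, 290 x 90 mm, 62 mm high, 1.6 kg. Origin under its middle, z up. Five slots, open at both ends, run along its y, centred at x = -100, -50, 0, +50 and +100 mm; each 18 mm wide, 50 mm deep, floor 12 mm above the table. A seated board has its origin 12 mm up, on the slot's centre line, near y = 0
- rail: fixed dark steel rail 300 x 80 mm lying on the table; origin under its middle, x along the direction in which the lamp carriage slides (away from the robot), z up
- carriage (a joint): place of the lamp carriage along the rail's x in m: 0 (near end) to 0.15 (far); friction 9 N, stays where left; the lever does not physically hold it. A grey block 90 x 76 mm, top 45 mm above the table, with an upright aluminium lamp panel 60 x 20 mm (top 122 mm above the table) at its +x end on the +y (rack) side, 20 to 40 mm off the centre line
- handle (a point): centre of the top of the black upright post on the carriage (24 mm diameter, standing from 45 to 100 mm above the table) by which it is slid; 26 mm to the -y side of the carriage's centre line and 22 mm towards +x of the pointer
- pointer (a point): tip of the red pointer on the carriage's -y side, 12 mm above the table; moves with the carriage
- mark: fixed yellow marker 10 x 10 x 8 mm on the table just outside the rail's -y side, x along the rail; the lamp is in place when the pointer has the same x as the marker's origin
- clamp (a joint): angle of the orange clamp lever in rad: 0 = fully locked (the lever then points to the rail's -x, swung 0.6 rad towards -y), 1.2 = fully released (0.6 rad towards +y). It turns in the horizontal plane, under 2 N at the knob, and stays where it is left
- pivot (a point): axis of the clamp lever on the carriage, 45 mm above the table; the knob is 62 mm from it
- clamp_tip (a point): centre of the top of the lever's orange knob (upright, 20 mm diameter, from 49 to 85 mm above the table)
- panel: fixed white control box 80 x 66 x 42 mm with the green start button on top; origin under its middle
- start (a joint): travel of the start button in m: 0 = up, 0.008 = fully down; a spring raises it, fully down takes 5 N
- start_top (a point): centre of the green button's upper face (32 mm diameter), 66 mm above the table when up; it is pressed straight down
- spice_red: bystander: reddish jar with a red cap, 56 mm diameter, 110 mm high
- spice_yellow: bystander: jar with a yellow cap, 52 mm diameter, 120 mm high
- sauce: bystander: amber sauce bottle, 60 mm diameter, 170 mm high
- bowl: bystander: steel bowl, 130 mm diameter, 50 mm high
- cup: bystander: steel cup, 72 mm diameter, 70 mm high
- spoon: bystander: a spoon lying on the table
Mind the look-alikes: they are no part of the job. Of the things shaped like the board_red, the red one is meant.

How it is judged (in metres and radians):
On the way, in this order (a step that is already met when the one before it is completed fails the run):
1. the clamp lever is fully released (value of joint clamp above 1 rad), for 0.1 s.
2. with the clamp released, the carriage's pointer is brought to the yellow mark (x of pointer in the frame of mark between -0.006 and 0.006 m and value of joint clamp above 1 rad), for 0.2 s.
3. the clamp is locked with the pointer at the mark (x of pointer in the frame of mark between -0.006 and 0.006 m and value of joint clamp below 0.15 rad), for 0.2 s.
4. with every board in the rack and the lamp locked at the mark, the start button is pressed fully down (all of step 3 and z of board_red in the frame of rack between 0.006 and 0.019 m and y of board_red in the frame of rack between -0.03 and 0.03 m and x of board_red in the frame of rack between -0.12 and 0.12 m and angle between each of board_red, board_green, board_blue, board_yellow, board_orange's own z axis and vertical below 0.25 rad and angle between the x axis of each of board_red, board_green, board_blue, board_yellow, board_orange and the x axis of rack, either way round below 0.3 rad and z of board_green in the frame of rack between 0.006 and 0.019 m and y of board_green in the frame of rack between -0.03 and 0.03 m and x of board_green in the frame of rack between -0.12 and 0.12 m and z of board_blue in the frame of rack between 0.006 and 0.019 m and y of board_blue in the frame of rack between -0.03 and 0.03 m and x of board_blue in the frame of rack between -0.12 and 0.12 m and z of board_yellow in the frame of rack between 0.006 and 0.019 m and y of board_yellow in the frame of rack between -0.03 and 0.03 m and x of board_yellow in the frame of rack between -0.12 and 0.12 m and z of board_orange in the frame of rack between 0.006 and 0.019 m and y of board_orange in the frame of rack between -0.03 and 0.03 m and x of board_orange in the frame of rack between -0.12 and 0.12 m and value of joint start above 0.0068 m), for 0.05 s.
5. the button is let come back up (value of joint start below 0.001 m), for 0.1 s.
At the end, for the whole second after the job is handed in: Every board stands in a rack slot, tab up within 0.25 rad, its lower edge on the slot floor (origin 6 to 19 mm above the rack's underside, within 30 mm of the slot's middle), at rest; pointer within 6 mm of the mark along the rail; clamp within 0.15 rad of locked; button up (all of step 3 and z of board_red in the frame of rack between 0.006 and 0.019 m and y of board_red in the frame of rack between -0.03 and 0.03 m and x of board_red in the frame of rack between -0.12 and 0.12 m and angle between each of board_red, board_green, board_blue, board_yellow, board_orange's own z axis and vertical below 0.25 rad and angle between the x axis of each of board_red, board_green, board_blue, board_yellow, board_orange and the x axis of rack, either way round below 0.3 rad and z of board_green in the frame of rack between 0.006 and 0.019 m and y of board_green in the frame of rack between -0.03 and 0.03 m and x of board_green in the frame of rack between -0.12 and 0.12 m and z of board_blue in the frame of rack between 0.006 and 0.019 m and y of board_blue in the frame of rack between -0.03 and 0.03 m and x of board_blue in the frame of rack between -0.12 and 0.12 m and z of board_yellow in the frame of rack between 0.006 and 0.019 m and y of board_yellow in the frame of rack between -0.03 and 0.03 m and x of board_yellow in the frame of rack between -0.12 and 0.12 m and z of board_orange in the frame of rack between 0.006 and 0.019 m and y of board_orange in the frame of rack between -0.03 and 0.03 m and x of board_orange in the frame of rack between -0.12 and 0.12 m and linear speed of each of board_red, board_green, board_blue, board_yellow, board_orange below 0.03 m/s and value of joint start below 0.001 m); the robot touches nothing.
It fails at once if a bystander is pushed more than 40 mm from its place (distance of any of spice_red, spice_yellow, sauce, bowl, cup, spoon from where it was at the start of the episode above 0.04 m).
Of board_red, board_green, board_blue, board_yellow, board_orange only 3 to 5 are there at a start; the rules pass over those that are not, and their reading is None.
At some moment in a run one of rack may be knocked a few centimetres aside while the robot is not near it.
It also fails if it takes over 210 s, if anything falls off the work surface, if the arm or the gripper's body presses on something with over 40 N, if the wrist force passes 120 N, or if a joint passes its speed limit or range.

## Robot

A 6-joint arm with a two-finger parallel gripper is mounted at the origin on the work surface. World frame = base frame: x ahead of the robot, y to its left, z up, the work surface at z = 0. Lengths are in mm, angles in rad, forces in N, time in s.
With the tool pointing down it reaches from about 300 to 875 mm from the base axis. Payload 6.4 kg.
Tool frame: the origin (TCP) lies at the very end of the fingers, on their centre line; the grasp point (between the pads) lies 19 mm behind it; z points along the fingers, y is the line along which they close (so a half turn about z gives the same grasp; the last joint's range is limited). The gripper opens to 85 mm and grips with 20 to 120 N. Pads are 22 mm wide; open, the fingers measure 114 mm over their backs; the gripper's body (76 mm by 85 mm) begins 54 mm behind the grasp point. The pads swing forward as they close: fully open they stand 13 mm farther back than shut.
Start: joints at [-1.555, 0.181, 1.607, -0, 1.354, -0.206], TCP at [126.507, -560.925, 202.888] pointing down, gripper open.
Joint ranges: [-2.99, 2.99], [-0.89, 2.07], [0.3, 2.58], [-1.14, 4.28], [0, 2.63], [-3.12, 3.12]. Speed limits (rad/s): [2.57, 2.57, 3.01, 3.14, 3.14, 3.14].

## Interface

Orientations are given as a rotation vector (axis times angle).
In Python, from plant import manip gives the robot as it stands.
- The arm moves only by the tool drive_tool, never from a script. Its argument "series" is a list of rows, each a list of 6 numbers: the shift along the world's x, y, z in units of 0.5 m (1.0 is 0.5 m), then the turn, a rotation vector about the world's x, y, z in units of 90 degrees (1.0 is 90 degrees). A call has 1 to 5 rows; each row is the pose to reach, as a shift and turn from the pose commanded when the call began; what a row does not reach only later rows make up. A row lasts 1/8 s, in which the tool goes at most 62.5 mm and 10.7 degrees, less where a joint would pass 70% of its speed; a pose out of reach is approached as far as the arm can. A call with a number of a shift or a turn outside -1 to 1 is refused whole. A call with a gripper value outside its range is refused whole. "claw" is the closure, from 0 (fully open) to 1 (shut), set as the call begins (left out, the last holds). The fingers move at their own pace and stop on an object; the grip force is fixed at half the most. Time passes only in rows, so rows that repeat a pose let the fingers close. It gives the time, the measured TCP pose, the force, the opening and the grip force at its end, in the units of the state.
- manip.sense(): the state, without advancing time (a new reading comes with each control period).
- manip.get_image(name): name is "scene" or "side" or "wrist"; returns (picture, depth): 384x512x3 uint8, blue, green, red; 384x512 float32, mm along the optical axis (not along the pixel's ray), 0 where there is no reading.
- manip.camera_info(name): a dict with "camera_matrix" (3x3 intrinsics, pixels), "R" (3x3) and "t" (3): a world point X has camera coordinates R X + t. Camera axes: x right, y down, z forward; pixel columns grow to the right and rows downward; lengths in mm; the calibration is good to about 2 mm. A picture is of the moment at which its call begins: read the wrist's pose just before it. camera_info takes no time and is no camera call; for the wrist camera it gives the pose at the moment of the call.
- manip.close_job(): hands the job in; it is judged then, once.
Trained networks look in the newest picture that a camera, given by its name, has taken for a name from the list of things; names that differ only in an ending like _2 or _b are one class to them, and where a whole thing is asked for, a point or a joint stands for the part that bears it (a point fixed in the world has none). Each returns a list of dicts, best first, with "conf" (0 to 1); they miss things now and then, are a little off and sometimes report something else, mostly with a low value. They report only what shows in the picture. A call takes as long as a camera call. They do not tell look-alikes from the thing itself.
- manip.look_for(camera, thing): "uv" ([column, row] in pixels, amid what is visible of it).
- manip.masks_of(camera, thing): "pixels" (384x512 bool, what is visible of it) and "uv" ([column, row] in pixels, amid what is visible of it).
The state is a dict: "time_s": time; "joints": joint angles; "qd": joint speeds; "tau": joint torques, N m; "tcp_pos": TCP position; "eef_rot": TCP orientation; "contact_force": force on the tool from outside, world axes, zero at the start; "moment": the same for the moment, N m; "gripper_width": finger opening in mm; "grip_force": force on a finger pad.
Only numpy, scipy, OpenCV 4.12 (cv2) and the standard library are available. Lean on these libraries where they do the work, as an engineer would, in place of code of your own. Each camera call takes 0.05 s, during which the arm holds its last target. There are 200 camera calls.

## Working session

There is one attempt and no reset: what is moved stays moved. The work goes in short steps, Python scripts to look and compute and a tool call to move; the robot and the scene stay as the last step left them, time stands still between calls to the robot, and variables do not carry over. Pictures are saved under pics/ and viewed, at most 14 in all, crops included, and the job is handed in when it is done.

Besides the shell and the picture viewer there is one more tool, called after "Emit:" by a JSON object that holds its "op" and its "data". drive_tool: Moves the arm, as the interface text tells. Its arguments: {"type":"object","properties":{"series":{"type":"array"},"claw":{"type":"number"}},"required":["series"]}

```bash
mkdir -p pics
cat > h.py <<'E'
import numpy as np, cv2
from plant import manip
def world(cam,uv,d,info=None):
    c=info or manip.camera_info(cam);K=np.array(c["camera_matrix"]);R=np.array(c["R"]);t=np.array(c["t"]).ravel()
    uv=np.atleast_2d(uv).astype(float);d=np.atleast_1d(d)
    p=np.c_[(uv[:,0]-K[0,2])/K[0,0],(uv[:,1]-K[1,2])/K[1,1],np.ones(len(uv))]*d[:,None]
    return (p-t)@R
def cloud(cam,D,mask=None,info=None):
    m=D>0
    if mask is not None:m&=mask
    v,u=np.nonzero(m);return world(cam,np.c_[u,v],D[v,u],info)
E
python3 - <<'E'
from h import *
for c in("scene","side","wrist"):
    im,D=manip.get_image(c);cv2.imwrite(f"pics/{c}0.png",im);np.savez(f"pics/{c}0.npz",im=im,D=D)
    i=manip.camera_info(c);print(c,np.round(-np.array(i["R"]).T@np.array(i["t"]).ravel()),np.round(np.array(i["R"])[2],2))
s=cv2.imread("pics/scene0.png");w=cv2.imread("pics/side0.png")
cv2.imwrite("pics/a.png",cv2.resize(s,(800,600)));cv2.imwrite("pics/b.png",cv2.resize(w,(800,600)))
E
```

```text
scene [ 1118. -1019.  1173.] [-0.32  0.65 -0.69]
side [382. 865. 681.] [ 0.19 -0.81 -0.56]
wrist [ 192. -545.  374.] [-0.26 -0.06 -0.96]
```

View pics/a.png

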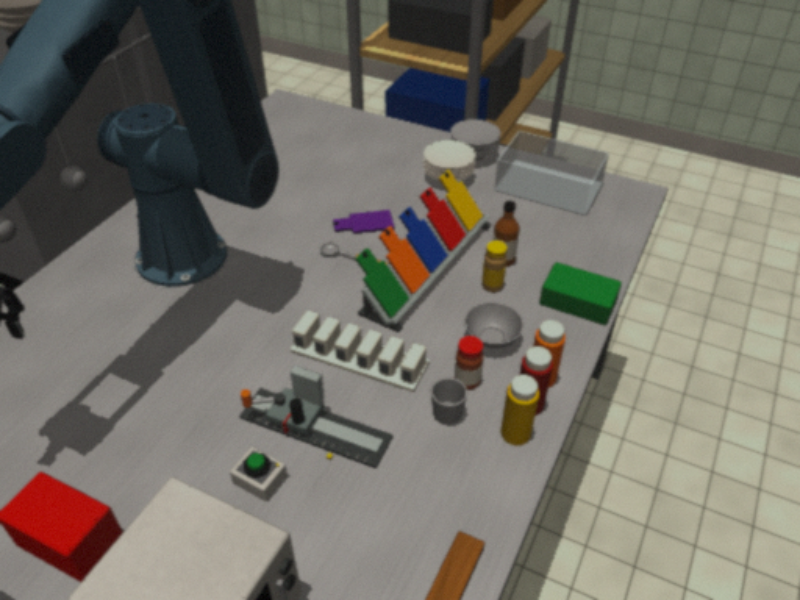

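View pics/b.png

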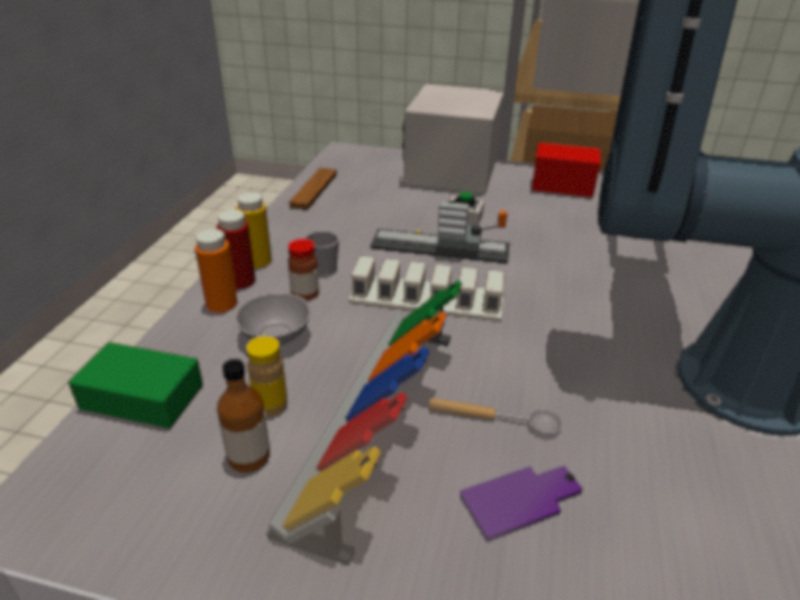

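The scene picture shows five boards on the drainer: green (383,283), orange (405,260), blue (424,238), red (443,218) and yellow (463,200). The rack is at (360,348), the carriage at (290,405), the yellow mark at (330,456) and the button at (257,463). 

Candidates for "board_red":
- the red board on the drainer at (443,218), which is chosen because it is tabbed, red and on the drainer
- the purple board lying flat at (362,221), not a match
- the red box at (60,525), not a match

Next I measure everything from both cameras.

```bash
cat > m.py <<'E'
from h import *
np.set_printoptions(precision=1,suppress=True)
S={c:np.load(f"pics/{c}0.npz") for c in("scene","side")}
for n in ["board_red","board_green","board_blue","board_yellow","board_orange","rack","carriage","handle","pointer","mark","clamp_tip","start_top","rail","panel","drainer","spoon","bowl","cup","spice_red","spice_yellow","sauce"]:
    for c in S:
        for r in manip.masks_of(c,n)[:2]:
            if r["conf"]<.3: continue
            P=cloud(c,S[c]["D"],r["pixels"])
            if len(P)<4: print(n,c,len(P));continue
            print(n,c,round(r["conf"],2),len(P),np.round(r["uv"]),"med",np.median(P,0),"p2",np.percentile(P,3,0),"p98",np.percentile(P,97,0))
            if n.startswith("board"):
                m=np.median(P,0);Q=P[np.linalg.norm(P-m,axis=1)<100];u,s,v=np.linalg.svd(Q-Q.mean(0),full_matrices=False);print("   n",np.round(v[2],3),"ax",np.round(v[0],3),"rms",s[2]/len(Q)**.5)
E
python3 m.py
python3 - <<'E'
import cv2
s=cv2.imread("pics/scene0.png");w=cv2.imread("pics/side0.png")
import numpy as np
a=cv2.resize(s[100:220,190:320],(433,400),interpolation=cv2.INTER_CUBIC)
b=cv2.resize(s[220:325,140:270],(433,350)); 
a2=cv2.resize(w[180:360,160:290],(367,508))
o=np.zeros((600,800,3),np.uint8);o[:300,:400]=cv2.resize(s[225:320,145:270],(400,300));o[:300,400:]=cv2.resize(w[120:220,215:345],(400,300));o[300:,:400]=cv2.resize(s[100:215,200:330],(400,300));o[300:,400:]=cv2.resize(w[180:360,160:350],(400,300))
cv2.imwrite("pics/c.png",o)
E
```

```text
board_red scene 0.84 552 [283. 140.] med [562.3 326.5  81.3] p2 [476.9 290.8   2.8] p98 [608.  487.  140.8]
   n [-0.8  0.1 -0.7] ax [ 0.7 -0.1 -0.8] rms 3.6908214161021724
board_red scene 0.55 438 [233. 141.] med [349.1 316.9  10.2] p2 [280.8 266.1  -1.7] p98 [406.5 382.4  17. ]
   n [-0.  0.  1.] ax [ 0.8  0.7 -0. ] rms 4.307269763842475
board_red side 0.65 2276 [331. 318.] med [349.3 329.2  12. ] p2 [280.5 273.5   4.3] p98 [408.7 383.3  14.3]
   n [ 0. -0. -1.] ax [0.8 0.6 0. ] rms 2.4088158416689067
board_red side 0.55 1036 [229. 275.] med [555.1 343.6  94.6] p2 [506.8 294.8  32.9] p98 [607.  368.9 146.7]
   n [-0.8  0.  -0.7] ax [ 0.7 -0.  -0.8] rms 3.133627579756207
board_green scene 0.74 120 [164. 256.] med [ 461.8 -333.3   60.8] p2 [ 446.1 -352.4   50.6] p98 [ 508.4 -302.9   85.3]
   n [ 0.4 -0.8 -0.5] ax [ 0.8  0.6 -0.3] rms 6.047999937877359
board_green scene 0.68 699 [248. 179.] med [538.5  50.8  82.9] p2 [487.   17.1  31.4] p98 [580.7  93.7 142.6]
   n [ 0.8 -0.1  0.6] ax [ 0.6 -0.1 -0.8] rms 3.7055315931544373
board_green side 0.7 479 [273. 202.] med [530.   72.5  97.2] 
[... 5148 characters left out ...]
 70.2] p2 [765.1 -68.7  12.1] p98 [813.1 -27.4 111.7]
spice_red side 0.61 963 [174. 241.] med [720.  260.8  86.3] p2 [705.6 231.5  10.7] p98 [747.5 270.3 121.9]
spice_yellow scene 0.98 448 [318. 167.] med [737.3 227.4  74.6] p2 [711.5 216.4   4. ] p98 [757.1 264.9 120.9]
spice_yellow side 0.8 1037 [170. 240.] med [720.5 260.   82.4] p2 [705.3 182.    2. ] p98 [753.9 270.6 121.8]
spice_yellow side 0.65 1760 [155. 270.] med [709.1 361.9  92.1] p2 [690.1 334.8   8.6] p98 [737.9 375.2 170.6]
sauce scene 0.89 332 [328. 149.] med [729.5 329.7 107.4] p2 [700.  314.3  18.5] p98 [748.8 350.5 168.1]
sauce side 0.58 1705 [157. 274.] med [708.7 362.1  92.9] p2 [690.1 336.2  10.5] p98 [736.2 375.2 170.5]
```

View pics/c.png

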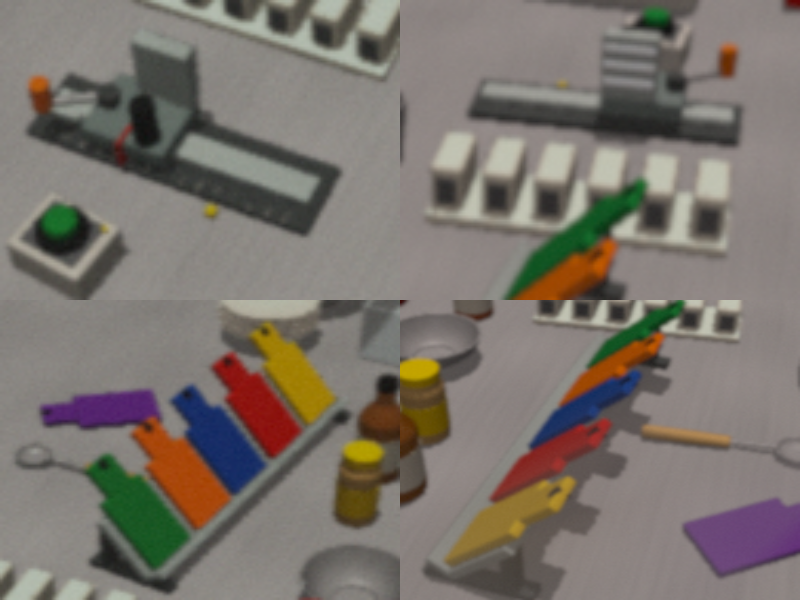

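The crop confirms the red board on the drainer (4th from the front) and the purple board lying flat. The knob is at (40,95) in the top-left panel, the pointer at (122,145), the mark at (210,211) and the button at (62,225).

```bash
cat > m2.py <<'E'
from h import *
np.set_printoptions(precision=3,suppress=True)
S={c:np.load(f"pics/{c}0.npz") for c in("scene","side")}
A=[];H=[];C=[]
for c in S:
    D=S[c]["D"];hsv=cv2.cvtColor(S[c]["im"],cv2.COLOR_BGR2HSV);m=D>0
    A.append(cloud(c,D));H.append(hsv[m]);C.append(np.full(m.sum(),c))
A=np.vstack(A);H=np.vstack(H);C=np.concatenate(C)
def box(x0,x1,y0,y1,z0,z1):return (A[:,0]>x0)&(A[:,0]<x1)&(A[:,1]>y0)&(A[:,1]<y1)&(A[:,2]>z0)&(A[:,2]<z1)
def rep(n,m):
    for c in S:
        P=A[m&(C==c)]
        if len(P)>2:print(n,c,len(P),"med",np.median(P,0).round(1),"lo",np.percentile(P,4,0).round(1),"hi",np.percentile(P,96,0).round(1))
sat=H[:,1]>120
rep("knob",box(400,520,-400,-230,60,95)&sat&(H[:,0]<20))
rep("pointer",box(440,640,-380,-300,3,50)&(H[:,1]>100)&((H[:,0]<9)|(H[:,0]>170)))
rep("mark",box(440,760,-420,-330,-3,20)&(H[:,1]>80)&(H[:,0]>20)&(H[:,0]<35))
rep("handle",box(480,570,-370,-280,70,110)&(H[:,2]<60))
rep("lamp",box(480,600,-330,-230,112,130))
rep("button",box(500,600,-500,-400,55,75)&sat&(H[:,0]>40)&(H[:,0]<80))
for n,m in(("rail",box(400,760,-400,-230,10,28)&(C=="scene")),("railside",box(400,760,-400,-230,10,28)&(C=="side")),("racktop",box(380,760,-190,-10,57,68)),("carr",box(440,620,-380,-230,40,48)),("panel",box(480,610,-510,-400,36,46))):
    r=cv2.minAreaRect(A[m][:,:2].astype(np.float32));print(n,m.sum(),np.round(r[0],1),np.round(r[1],1),round(r[2],1))
hue={"green":(45,80),"orange":(8,18),"blue":(105,130),"red":(0,7),"yellow":(21,33)}
for n,(a,b) in hue.items():
    h=H[:,0];m=box(450,640,0,480,15,170)&sat&(h>=a)&(h<=b)
    for c in S:
        P=A[m&(C==c)]
        med=np.median(P,0);P=P[np.abs(P-med).max(1)<110]
        n0=np.array([.766*.9967,-.766*.081,.643]);a0=np.array([-.643*.9967,.643*.081,.766])
        d=P@n0;k=np.abs(d-np.median(d))<5;P=P[k]
        u,s,v=np.linalg.svd(P-P.mean(0),full_matrices=False);nn=v[2]*np.sign(v[2][0])
        L=P@a0;top=P[L>np.percentile(L,75)]
        print(n,c,len(P),"n",nn,"d",np.median(P@n0).round(1),"L",np.percentile(L,[1,99]).round(1),"topc",((np.percentile(top,3,0)+np.percentile(top,97,0))/2).round(1))
print(manip.sense())
E
python3 m2.py
```

```text
knob scene 49 med [ 452.5 -347.4   80.8] lo [ 442.8 -353.4   64. ] hi [ 458.7 -336.3   86.2]
knob side 38 med [ 447.5 -335.9   75.5] lo [ 440.8 -343.8   63.6] hi [ 454.6 -329.6   86.1]
pointer scene 29 med [ 535.  -343.7   37.1] lo [ 522.4 -351.3    9.5] hi [ 537.8 -328.5   48. ]
mark scene 16 med [ 634.4 -349.6    5.6] lo [ 629.3 -357.     1.3] hi [ 638.3 -343.9    9.2]
mark side 5 med [ 632.7 -349.5    7. ] lo [ 629.7 -354.3    5.6] hi [ 636.7 -346.4    8.5]
handle scene 79 med [ 559.4 -335.7   93.9] lo [ 549.  -342.1   72.1] hi [ 567.5 -323.1  101.4]
lamp scene 126 med [ 549.3 -278.1  119.6] lo [ 519.9 -285.6  113.2] hi [ 575.  -266.3  123.9]
lamp side 105 med [ 543.8 -267.5  120.1] lo [ 517.6 -280.3  113.1] hi [ 570.9 -259.9  123.6]
button scene 98 med [ 548.4 -454.7   64.4] lo [ 534.2 -466.1   56.8] hi [ 559.9 -441.    68.5]
button side 39 med [ 542.1 -441.4   64.8] lo [ 530.7 -456.2   56. ] hi [ 553.  -434.5   67.9]
rail 820 [ 574.9 -306.2] [297.2  81.9] 4.4
railside 666 [ 572.9 -300.8] [299.5  83.5] 2.7
racktop 1668 [ 589.2 -101.7] [102.3 345. ] 86.9
carr 438 [ 512.2 -309.8] [
[... 728 characters left out ...]
  0.65 ] d 465.6 L [-340.7 -195.7] topc [521.2 336.2 134.8]
yellow scene 404 n [ 0.763 -0.058  0.644] d 464.6 L [-351.2 -199.8] topc [533.6 419.5 127. ]
yellow side 881 n [ 0.757 -0.052  0.651] d 466.3 L [-340.8 -196.1] topc [531.4 428.6 133.3]
{'time_s': 2.25, 'joints': array([-1.555,  0.181,  1.607,  0.   ,  1.354, -0.206]), 'qd': array([ 0.001,  0.001, -0.001,  0.   , -0.   ,  0.   ]), 'tau': array([  0.   , -44.483, -35.167,  -0.   ,   0.001,  -0.   ]), 'tcp_pos': array([ 126.503, -560.919,  202.887]), 'eef_rot': array([-3.122, -0.348, -0.   ]), 'contact_force': array([ 0.428, -0.512,  0.301]), 'moment': array([0.007, 0.017, 0.007]), 'grip_force': 0.0, 'gripper_width': 85.15720929272888}
```

Emit:
{"op": "drive_tool", "data": {"series": [[0.09,0.06,0.02,0,0,0.09],[0.18,0.12,0.04,0,0,0.18],[0.27,0.18,0.06,0,0,0.27],[0.36,0.24,0.06,0,0,0.36],[0.43,0.28,0.06,0,0,0.43]], "claw": 0}}

```text
time_s: 2.88
tcp_pos: [343.2, -419.6, 233.3]
eef_rot: [2.827, 1.369, 0.0]
contact_force: [0.5, 0.4, 0.1]
gripper_width: 85.4
grip_force: 0.0
```

Emit:
{"op": "drive_tool", "data": {"series": [[0.09,0.06,0.02,0,0,0.09],[0.18,0.12,0.04,0,0,0.18],[0.27,0.18,0.06,0,0,0.27],[0.36,0.24,0.06,0,0,0.36],[0.43,0.28,0.06,0,0,0.43]]}}

```text
time_s: 3.5
tcp_pos: [558.3, -279.3, 263.2]
eef_rot: [2.213, 2.229, 0.0]
contact_force: [-0.4, -0.6, -0.6]
gripper_width: 85.2
grip_force: 0.0
```

```bash
cat > w.py <<'E'
import sys
from h import *
np.set_printoptions(precision=1,suppress=True)
def shot(tag):
    info=manip.camera_info("wrist");s=manip.sense();im,D=manip.get_image("wrist")
    print("tcp",s["tcp_pos"],"rot",np.round(s["eef_rot"],3))
    np.savez(f"pics/{tag}.npz",im=im,D=D,R=info["R"],t=info["t"],K=info["camera_matrix"])
    P=np.zeros(D.shape+(3,));m=D>0;P[m]=cloud("wrist",D,None,info)
    return im,D,P,cv2.cvtColor(im,cv2.COLOR_BGR2HSV)
E
python3 - <<'E'
from w import *
im,D,P,H=shot("w1");cv2.imwrite("pics/w1.png",cv2.resize(im,(800,600)))
x,y,z=P[...,0],P[...,1],P[...,2]
def rep(n,m):
    if m.sum()>3:
        Q=P[m];r=cv2.minAreaRect(Q[:,:2].astype(np.float32));print(n,m.sum(),"med",np.median(Q,0),"rect",np.round(r[0],1),np.round(r[1],1),round(r[2],1),"lo",np.percentile(Q,2,0),"hi",np.percentile(Q,98,0))
h,s,v=H[...,0],H[...,1],H[...,2]
B=(x>400)&(x<740)&(y>-420)&(y<-240)
rep("knobtop",B&(s>120)&(h<20)&(z>78))
rep("pointer",B&(s>100)&((h<9)|(h>170))&(z<50))
rep("tip",B&(s>100)&((h<9)|(h>170))&(z<20))
rep("mark",B&(s>80)&(h>20)&(h<36)&(z<20))
rep("handle",B&(z>95)&(z<106)&(v<70))
rep("rail",B&(z>5)&(z<28))
rep("lamp",B&(z>115)&(z<130))
rep("carr",B&(z>41)&(z<48))
E
```

```text
tcp [ 558.3 -279.3  263.2] rot [2.2 2.2 0. ]
knobtop 366 med [ 497.5 -285.8  324.9] rect [ 530.  -288.7] [208.7  68.5] 17.7 lo [ 440.  -348.7   80.8] hi [ 632.1 -259.   391.9]
pointer 33 med [ 531.8 -334.9   46.6] rect [ 531.8 -335.6] [ 2.6 25.1] 5.4 lo [ 530.3 -347.7   44.7] hi [ 533.3 -323.1   48.3]
mark 41 med [ 631.4 -349.7    8.7] rect [ 632.  -350.4] [ 8.8 11.5] 3.3 lo [ 627.7 -354.9    0.2] hi [ 636.4 -344.9   10.7]
handle 226 med [ 554.4 -327.1  100.7] rect [ 553.8 -327.7] [21.5 19.3] 89.8 lo [ 544.2 -337.6   96.8] hi [ 563.4 -317.6  102.1]
rail 6590 med [ 619.2 -297.5   11.5] rect [ 574.1 -340.9] [300. 158.] 3.1 lo [ 427.2 -417.5    8.7] hi [ 717.1 -259.2   22.3]
lamp 873 med [ 544.1 -272.3  122.4] rect [ 544.1 -273.4] [60.  20.2] 3.0 lo [ 516.3 -283.   117.9] hi [ 571.8 -263.1  124.3]
carr 1601 med [ 523.2 -316.7   45.7] rect [ 531.  -343.8] [ 90.6 152.7] 0.9 lo [ 487.4 -418.4   41.8] hi [ 574.5 -270.6   47.4]
```

View pics/w1.png

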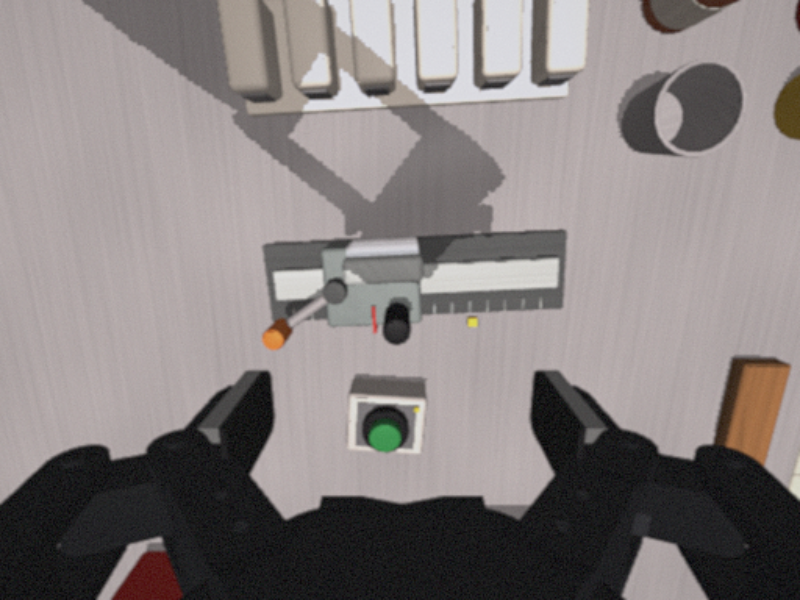

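The wrist view shows the knob (275,337), pivot (335,290), handle (397,322), mark (473,322) and button (385,435). The rail yaw is about 3 degrees.

Run:
```python
from h import *
np.set_printoptions(precision=1,suppress=True)
f=np.load("pics/w1.npz");D=f["D"];i={"R":f["R"],"t":f["t"],"camera_matrix":f["K"]}
P=np.zeros(D.shape+(3,));m=D>0;P[m]=cloud("wrist",D,None,i);H=cv2.cvtColor(f["im"],cv2.COLOR_BGR2HSV)
x,y,z=P[...,0],P[...,1],P[...,2]
for r,c in((205,188),(200,195),(196,201),(187,214),(213,176)):print(P[r,c])
def rep(n,m):
    Q=P[m];r=cv2.minAreaRect(Q[:,:2].astype(np.float32));print(n,m.sum(),"med",np.median(Q,0),"rect",np.round(r[0],1),np.round(r[1],1),round(r[2],1))
rep("knob",(z>80)&(z<90)&(x<480)&(x>420)&(y<-320)&(y>-365)&(H[...,1]>120))
rep("pivot",(abs(x-498)<15)&(abs(y+303)<15)&(z>50)&(z<75))
rep("btn",(abs(x-545)<30)&(abs(y+450)<30)&(z>60)&(z<72)&(H[...,0]>40)&(H[...,0]<80)&(H[...,1]>100))
rep("rack",(z>57)&(z<67)&(y>-180)&(y<-60)&(x<740))
```

```text
[ 460.5 -332.3   62.2]
[ 470.3 -325.6   59.7]
[ 479.3 -319.3   60.9]
[ 498.3 -305.8   62. ]
[ 449.7 -336.2   85.1]
knob 164 med [ 448.1 -340.4   85.6] rect [ 447.5 -341.2] [19.  17.1] 41.7
pivot 233 med [ 497.2 -305.8   61.4] rect [ 495.7 -306. ] [26. 21.] 5.2
btn 322 med [ 542.5 -447.3   66.7] rect [ 542.8 -448.7] [30.7 29. ] 22.8
rack 8283 med [ 543.6 -105.7   62.3] rect [ 559.4 -104.8] [282.4  62.4] 2.6
```

Emit:
{"op": "drive_tool", "data": {"series": [[-0.08,-0.07,-0.07,0,0,0],[-0.16,-0.14,-0.14,0,0,0],[-0.23,-0.21,-0.22,0,0,0],[-0.23,-0.21,-0.28,0,0,0],[-0.23,-0.21,-0.28,0,0,0]], "claw": 1}}

```text
time_s: 4.18
tcp_pos: [439.4, -384.6, 120.1]
eef_rot: [-2.217, -2.217, -0.001]
contact_force: [0.2, -0.2, 0.2]
gripper_width: 0.0
grip_force: 0.0
```

Emit:
{"op": "drive_tool", "data": {"series": [[0,0,-0.06,0,0,0],[0,0,-0.12,0,0,0],[0,0,-0.12,0,0,0]]}}

```text
time_s: 4.55
tcp_pos: [441.4, -384.6, 62.3]
eef_rot: [-2.216, -2.223, -0.001]
contact_force: [-0.2, -0.2, 0.2]
gripper_width: -0.3
grip_force: 0.0
```

Emit:
{"op": "drive_tool", "data": {"series": [[0,0.04,0,0,0,0],[0,0.08,0,0,0,0],[0,0.12,0,0,0,0],[0,0.16,0,0,0,0],[0,0.186,0,0,0,0]]}}

```text
time_s: 5.18
tcp_pos: [441.6, -291.2, 63.1]
eef_rot: [2.218, 2.225, 0.0]
contact_force: [0.1, 0.7, 0.1]
gripper_width: -0.2
grip_force: 0.0
```

Emit:
{"op": "drive_tool", "data": {"series": [[0,0,0,0,0,0],[0,0,0,0,0,0]]}}

```text
time_s: 5.42
tcp_pos: [441.7, -293.4, 63.1]
eef_rot: [2.219, 2.223, -0.0]
contact_force: [0.1, 0.7, 0.6]
gripper_width: 0.2
grip_force: 0.0
```

```bash
cat > n.py <<'E'
from w import *
def lamp(tag):
    im,D,P,H=shot(tag);x,y,z=P[...,0],P[...,1],P[...,2];h,s,v=[H[...,k] for k in range(3)]
    def rep(n,m):
        m&=D>0
        if m.sum()<4:print(n,"none");return
        Q=P[m];r=cv2.minAreaRect(Q[:,:2].astype(np.float32));print(n,m.sum(),"med",np.median(Q,0),"rect",np.round(r[0],1),np.round(r[1],1),round(r[2],1))
    B=(x>380)&(x<760)&(y>-420)&(y<-230)
    rep("knob",B&(s>120)&(h<20)&(z>79)&(z<91))
    rep("pointer",B&(s>100)&((h<9)|(h>170))&(z<52))
    rep("mark",B&(s>80)&(h>20)&(h<36)&(z<20))
    rep("handle",B&(z>96)&(z<106)&(v<70))
    rep("lamp",B&(z>117)&(z<128))
    return im
if __name__=="__main__":
    lamp(sys.argv[1])
E
python3 n.py w2
```

```text
tcp [ 441.7 -293.4   63.1] rot [ 2.2  2.2 -0. ]
knob 145 med [ 442.1 -342.7   85.8] rect [ 496.  -334.8] [116.5  14.2] 9.4
pointer 159 med [ 531.6 -337.7   46.4] rect [ 532.2 -334.8] [25.8 13.2] 68.5
mark 155 med [ 630.  -348.7    8.2] rect [ 632.  -351.6] [10.1 14.8] 3.0
handle 1330 med [ 550.6 -325.6  100.6] rect [ 498.2 -304.3] [ 21.  142.4] 67.0
lamp 4562 med [ 529.7 -273.3  122.3] rect [ 491.5 -275.3] [127.9  19.9] 2.6
```

```bash
python3 -c "
import numpy as np,cv2
im=np.load('pics/w2.npz')['im'];cv2.imwrite('pics/w2.png',im)"
```

```text
(no output)
```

View pics/w2.png

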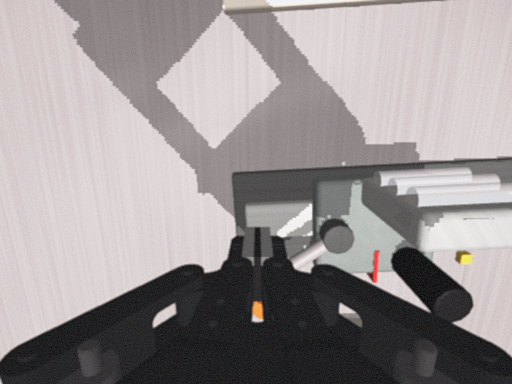

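The picture shows the closed fingers at (258,240), with orange showing between the finger bases at (258,310). The rod still runs down-left from the pivot at (338,237), so the lever looks unmoved. I'll check from the scene camera.

Run:
```python
from h import *
o=[]
im,D=manip.get_image("scene");np.savez("pics/scene1.npz",im=im,D=D)
im2,D2=manip.get_image("side")
cv2.imwrite("pics/d.png",np.hstack([cv2.resize(im[215:325,130:240],(400,400),interpolation=cv2.INTER_CUBIC),cv2.resize(im2[95:185,260:350],(400,400),interpolation=cv2.INTER_CUBIC)]))
```

```text
(no output)
```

View pics/d.png

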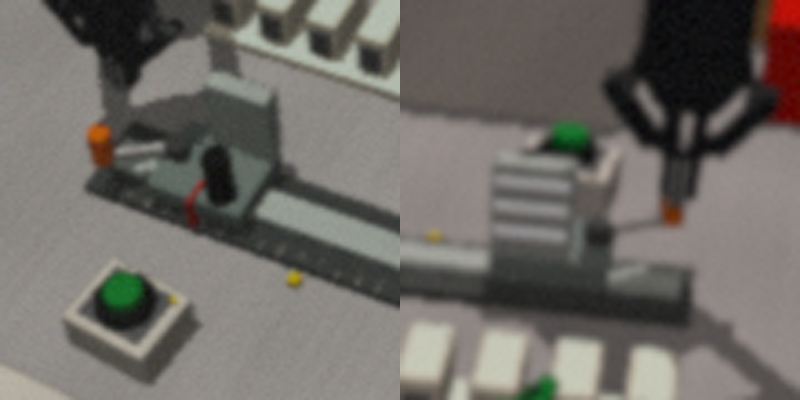

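The scene and side crops show the knob still locked, at (100,145) left panel, and the fingertips look higher than z=63. I'll check fingertip height in the depth data.

Run:
```python
from h import *
np.set_printoptions(precision=1,suppress=True)
f=np.load("pics/scene1.npz");P=cloud("scene",f["D"])
m=(abs(P[:,0]-441)<45)&(abs(P[:,1]+293)<30)&(P[:,2]>28)&(P[:,2]<200)
Q=P[m];Q=Q[np.argsort(Q[:,2])];print(Q[:12]);
f=np.load("pics/w2.npz");D=f["D"];i={"R":f["R"],"t":f["t"],"camera_matrix":f["K"]}
Pw=np.zeros(D.shape+(3,));mm=D>0;Pw[mm]=cloud("wrist",D,None,i)
for r,c in((231,250),(235,250),(245,250),(260,245),(280,240),(307,258),(312,258),(308,256),(255,305),(250,312)):print(r,c,Pw[r,c],f["im"][r,c])
h=cv2.cvtColor(f["im"],cv2.COLOR_BGR2HSV)
m=(Pw[...,0]>400)&(Pw[...,0]<480)&(Pw[...,1]<-255)&(Pw[...,2]>30)&(Pw[...,2]<90)
for z in range(30,90,5):
    k=m&(Pw[...,2]>=z)&(Pw[...,2]<z+5);print(z,k.sum(),np.percentile(Pw[k],[5,95],axis=0).ravel() if k.sum() else "")
```

```text
[[ 484.9 -321.8   51.1]
 [ 474.6 -316.7   54.1]
 [ 484.9 -321.    55. ]
 [ 485.7 -316.7   55.5]
 [ 482.9 -317.1   59.1]
 [ 485.9 -321.3   60.6]
 [ 483.4 -322.8   60.9]
 [ 481.4 -319.8   61.2]
 [ 449.2 -297.9   91.2]
 [ 450.1 -304.    93.2]
 [ 446.6 -303.6   95.6]
 [ 444.7 -305.8   96.9]]
231 250 [ 437.8 -282.1  102.2] [93 93 97]
235 250 [ 437.9 -282.   107.6] [97 96 95]
245 250 [ 438.2 -281.9  118.9] [91 92 96]
260 245 [ 436.6 -280.7  134.9] [31 34 35]
280 240 [ 435.4 -280.4  149.4] [33 30 31]
307 258 [ 442.1 -341.3   85.5] [ 80 170 242]
312 258 [ 442.1 -344.5   86.2] [ 77 164 242]
308 256 [ 440.9 -341.3   86.5] [ 81 171 243]
255 305 [ 475.1 -318.6   59.7] [191 191 204]
250 312 [ 480.  -315.    59.1] [183 185 195]
30 0 
35 0 
40 0 
45 0 
50 9 [ 466.4 -322.7   53.7  476.8 -315.    54.9]
55 173 [ 466.5 -326.4   55.9  479.3 -313.8   59.9]
60 141 [ 468.3 -326.9   60.1  479.3 -317.1   61.7]
65 0 
70 0 
75 0 
80 15 [ 438.9 -349.7   84.2  444.7 -340.5   84.9]
85 127 [ 439.6 -348.5   85.1  444.7 -337.7   86.7]
```

Emit:
{"op": "drive_tool", "data": {"series": [[0,0,0.06,0,0,0],[0,-0.09,0.06,0,0,0],[0,-0.186,0.06,0,0,0],[0,-0.186,0,0,0,0],[0,-0.186,-0.05,0,0,0]]}}

```text
time_s: 6.2
tcp_pos: [441.0, -387.2, 36.9]
eef_rot: [-2.221, -2.221, -0.0]
contact_force: [0.4, 0.2, -0.9]
gripper_width: -0.3
grip_force: 0.0
```

Emit:
{"op": "drive_tool", "data": {"series": [[0,0.04,0,0,0,0],[0,0.07,0,0,0,0],[0,0.1,0,0,0,0],[0,0.13,0,0,0,0],[0,0.15,0,0,0,0]]}}

```text
time_s: 6.82
tcp_pos: [442.4, -310.0, 38.8]
eef_rot: [2.217, 2.223, 0.001]
contact_force: [0.8, -2.3, -0.4]
gripper_width: 0.1
grip_force: 1.0
```

Emit:
{"op": "drive_tool", "data": {"series": [[0,0.02,0,0,0,0],[0,0.036,0,0,0,0],[0,0.036,0,0,0,0]]}}

```text
time_s: 7.2
tcp_pos: [442.3, -295.2, 38.5]
eef_rot: [2.215, 2.22, -0.004]
contact_force: [1.1, -10.1, -3.1]
gripper_width: -0.1
grip_force: 4.8
```

```bash
python3 n.py w3;python3 - <<'E'
from h import *
np.set_printoptions(precision=1,suppress=True)
im,D=manip.get_image("side");H=cv2.cvtColor(im,cv2.COLOR_BGR2HSV)
for c,(im,D) in {"side":(im,D),"scene":manip.get_image("scene")}.items():
    H=cv2.cvtColor(im,cv2.COLOR_BGR2HSV);P=cloud(c,D);h=H[D>0]
    m=(P[:,0]>400)&(P[:,0]<500)&(P[:,1]>-400)&(P[:,1]<-230)&(P[:,2]>45)&(P[:,2]<95)&(h[:,0]<20)&(h[:,1]>120)
    print(c,m.sum(),np.median(P[m],0) if m.any() else "")
    Q=P[(abs(P[:,0]-441)<40)&(abs(P[:,1]+293)<16)&(P[:,2]>30)&(P[:,2]<150)];print(Q[np.argsort(Q[:,2])][:8])
E
```

```text
tcp [ 442.3 -295.2   38.5] rot [ 2.2  2.2 -0. ]
knob 1247 med [ 444.3 -272.2   85.5] rect [ 495.3 -294.1] [ 20.6 128.7] 68.5
pointer 134 med [ 531.5 -331.4   46.5] rect [ 485.1 -318.8] [ 24.6 116.5] 76.4
mark none
handle 1493 med [ 549.4 -320.6  100.7] rect [ 497.3 -306.4] [ 24.3 141.6] 76.5
lamp 8242 med [ 469.3 -282.1  122.7] rect [ 469.2 -287.7] [133.9  32.3] 8.7
side 58 [ 444.7 -267.4   72.8]
[[ 469.3 -287.6   51.2]
 [ 476.4 -290.7   52.3]
 [ 461.9 -279.4   53. ]
 [ 458.7 -279.6   53.4]
 [ 473.  -288.5   54. ]
 [ 469.7 -288.1   54.6]
 [ 476.7 -290.6   56. ]
 [ 465.5 -279.5   56.1]]
scene 21 [ 455.6 -280.3   72.1]
[[ 445.1 -284.7   51.9]
 [ 467.1 -283.9   53.1]
 [ 479.  -296.2   53.5]
 [ 449.2 -284.7   54. ]
 [ 467.8 -290.1   55.2]
 [ 458.  -286.3   55.6]
 [ 465.4 -291.8   55.8]
 [ 453.4 -284.9   56.5]]
```

Emit:
{"op": "drive_tool", "data": {"series": [[0,-0.03,0,0,0,0],[0,-0.04,0.1,0,0,0],[0,-0.07,0.2,0,0,0],[0.12,-0.07,0.2,0,0,0],[0.225,-0.07,0.2,0,0,0]], "claw": 0.4}}

```text
time_s: 7.98
tcp_pos: [555.5, -328.8, 139.1]
eef_rot: [2.22, 2.221, 0.001]
contact_force: [-0.1, -0.9, 0.2]
gripper_width: 51.2
grip_force: 0.0
```

Emit:
{"op": "drive_tool", "data": {"series": [[0,0,0,0,0,0],[0,0,-0.08,0,0,0],[0,0,-0.14,0,0,0],[0,0,-0.196,0,0,0],[0,0,-0.196,0,0,0]]}}

```text
time_s: 8.6
tcp_pos: [551.0, -326.2, 36.7]
eef_rot: [-2.215, -2.218, 0.001]
contact_force: [0.2, 0.5, 0.2]
gripper_width: 51.3
grip_force: 0.0
```

```bash
python3 - <<'E'
from h import *
np.set_printoptions(precision=1,suppress=True)
print(manip.sense()["tcp_pos"],manip.sense()["gripper_width"],manip.sense()["contact_force"])
im,D=manip.get_image("scene");np.savez("pics/scene2.npz",im=im,D=D)
cv2.imwrite("pics/e.png",cv2.resize(im[195:305,140:250],(500,500),interpolation=cv2.INTER_CUBIC))
E
python3 n.py w4
```

```text
[ 551.  -326.2   36.7] 51.34099639670799 [0.2 0.5 0.2]
tcp [ 552.5 -327.3   38.8] rot [-2.2 -2.2  0. ]
knob 1556 med [ 446.9 -274.    85.5] rect [ 504.2 -299.4] [ 23.8 149.6] 68.4
pointer 178 med [ 532.1 -335.5   46.6] rect [ 530.9 -345.2] [46.4  6.6] 84.3
mark 171 med [ 631.1 -348.8    8.6] rect [ 632.  -349.5] [10.2 10.4] 88.6
handle 2455 med [ 553.7 -325.5  100.6] rect [ 552.5 -327.6] [77.  24.3] 0.0
lamp 16547 med [ 544.8 -278.   122.8] rect [ 552.6 -300.7] [117.9  77.3] 0.1
```

View pics/e.png

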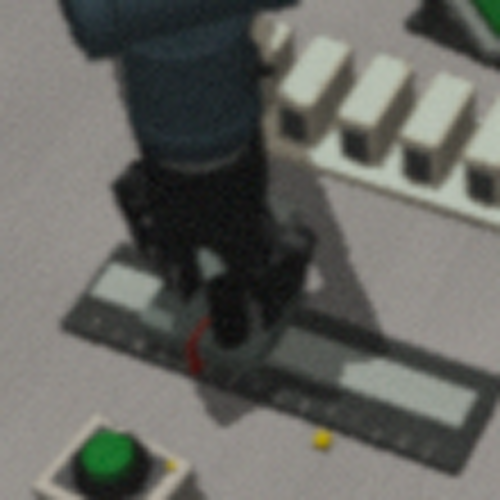

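The picture shows the open fingers straddling the black post at (228,305), with the red pointer at (197,340) and the mark at (322,440). Closing and sliding.

Emit:
{"op": "drive_tool", "data": {"series": [[0,0,0,0,0,0],[0,0,0,0,0,0],[0,0,0,0,0,0]], "claw": 1}}

```text
time_s: 9.07
tcp_pos: [554.5, -328.7, 41.9]
eef_rot: [2.218, 2.222, -0.001]
contact_force: [-2.4, 0.8, 6.7]
gripper_width: 22.2
grip_force: 58.7
```

Emit:
{"op": "drive_tool", "data": {"series": [[0.04,0.002,0,0,0,0],[0.09,0.005,0,0,0,0],[0.14,0.007,0,0,0,0],[0.18,0.01,0,0,0,0],[0.196,0.01,0,0,0,0]]}}

```text
time_s: 9.7
tcp_pos: [651.9, -323.4, 41.9]
eef_rot: [-2.218, -2.224, 0.003]
contact_force: [-9.3, 2.1, 10.4]
gripper_width: 22.4
grip_force: 60.6
```

Emit:
{"op": "drive_tool", "data": {"series": [[0,0,0,0,0,0],[0,0,0,0,0,0]]}}

```text
time_s: 9.95
tcp_pos: [652.7, -323.3, 41.9]
eef_rot: [2.218, 2.223, 0.0]
contact_force: [-1.4, 1.9, 4.9]
gripper_width: 22.5
grip_force: 59.9
```

```bash
python3 n.py w5
```

```text
tcp [ 652.7 -323.3   41.9] rot [2.2 2.2 0. ]
knob 1482 med [ 545.3 -268.5   85.5] rect [ 597.3 -284.7] [ 19.3 132.1] 72.9
pointer 73 med [ 629.7 -320.9   46.2] rect [ 547.1 -301.6] [ 17.9 174.5] 73.5
mark none
handle 2125 med [ 652.4 -320.2  100.6] rect [ 652.4 -322.8] [23.3 48.4] 89.7
lamp 14875 med [ 643.  -271.7  122.7] rect [ 653.  -295.7] [77.7 94.4] 90.0
```

Emit:
{"op": "drive_tool", "data": {"series": [[0,0,0,0,0,0],[0,0,0,0,0,0],[0,0,0.1,0,0,0],[0,0,0.2,0,0,0],[0,0,0.3,0,0,0]], "claw": 0.4}}

```text
time_s: 10.62
tcp_pos: [651.9, -322.8, 191.3]
eef_rot: [-2.219, -2.223, -0.0]
contact_force: [0.7, -1.2, -0.1]
gripper_width: 51.6
grip_force: 0.0
```

Emit:
{"op": "drive_tool", "data": {"series": [[-0.1,0.06,0,0,0,0],[-0.2,0.12,0,0,0,0],[-0.222,0.16,0,0,0,0],[-0.222,0.18,0,0,0,0],[-0.222,0.18,0,0,0,0]], "claw": 1}}

```text
time_s: 11.25
tcp_pos: [541.9, -232.9, 190.4]
eef_rot: [2.217, 2.224, 0.0]
contact_force: [-0.2, -1.1, -0.3]
gripper_width: 0.0
grip_force: 0.0
```

```bash
python3 n.py w6
```

```text
tcp [ 541.9 -232.9  190.4] rot [2.2 2.2 0. ]
knob 247 med [ 542.8 -266.4   85.6] rect [ 591.1 -291.6] [ 18.4 125.8] 63.3
pointer 52 med [ 630.5 -332.5   46.3] rect [ 633.9 -344.1] [ 6.2 54.4] 13.6
mark none
handle 292 med [ 651.4 -320.4  100.6] rect [ 652.5 -320.5] [18.5 21.3] 68.7
lamp 1274 med [ 641.3 -266.1  122.4] rect [ 642.  -267.5] [59.  19.7] 3.5
```

Emit:
{"op": "drive_tool", "data": {"series": [[0,0,-0.1,0,0,0],[0,0,-0.2,0,0,0],[0,0,-0.28,0,0,0],[0,0,-0.304,0,0,0],[0,0,-0.304,0,0,0]]}}

```text
time_s: 11.92
tcp_pos: [541.3, -233.4, 37.6]
eef_rot: [-2.219, -2.223, 0.0]
contact_force: [0.6, -0.5, -0.1]
gripper_width: 0.2
grip_force: 0.0
```

Emit:
{"op": "drive_tool", "data": {"series": [[0,-0.03,0,0,0,0],[0,-0.06,0,0,0,0],[0,-0.09,0,0,0,0],[0,-0.12,0,0,0,0],[0,-0.14,0,0,0,0]]}}

```text
time_s: 12.55
tcp_pos: [541.6, -304.6, 38.4]
eef_rot: [2.219, 2.221, 0.001]
contact_force: [1.5, 2.6, -0.2]
gripper_width: 0.1
grip_force: 1.1
```

Emit:
{"op": "drive_tool", "data": {"series": [[0,-0.015,0,0,0,0],[0,-0.024,0,0,0,0],[0,-0.024,0,0,0,0]]}}

```text
time_s: 12.92
tcp_pos: [540.9, -315.3, 37.8]
eef_rot: [2.219, 2.223, -0.001]
contact_force: [-0.1, -0.2, 0.1]
gripper_width: -0.2
grip_force: 0.0
```

Emit:
{"op": "drive_tool", "data": {"series": [[0,0.03,0,0,0,0],[0,0.08,0.1,0,0,0],[0,0.13,0.2,0,0,0],[0,0.164,0.3,0,0,0],[0,0.164,0.304,0,0,0]]}}

```text
time_s: 13.55
tcp_pos: [543.5, -232.2, 195.1]
eef_rot: [2.21, 2.22, 0.002]
contact_force: [1.1, -0.8, -1.0]
gripper_width: 0.3
grip_force: 0.0
```

```bash
python3 n.py w7
```

```text
tcp [ 543.5 -232.2  195.1] rot [2.2 2.2 0. ]
knob 4 med [ 643.9 -317.1   85.6] rect [ 645.7 -315.7] [10.3  0.6] 37.7
pointer 58 med [ 630.6 -331.1   46.5] rect [ 633.6 -343.4] [ 6.2 53.5] 13.1
mark none
handle 290 med [ 651.4 -320.7  100.6] rect [ 652.  -320.7] [19.  20.6] 62.2
lamp 1222 med [ 641.2 -266.   122.4] rect [ 641.9 -267.4] [59.3 19.7] 3.4
```

Emit:
{"op": "drive_tool", "data": {"series": [[0.02,0.08,0.08,0,0,0],[0.04,0.16,0.16,0,0,0],[0.04,0.22,0.22,0,0,0],[0.04,0.22,0.22,0,0,0],[0.04,0.22,0.22,0,0,0]], "claw": 0.5}}

```text
time_s: 14.22
tcp_pos: [560.1, -123.0, 297.5]
eef_rot: [-2.217, -2.221, 0.003]
contact_force: [0.1, -0.3, -0.7]
gripper_width: 42.7
grip_force: 0.0
```

```bash
cat > r.py <<'E'
from w import *
from scipy.optimize import minimize
def rackfit(P):
    # P: points; fit pose (x,y,yaw) of block tops: slots (x local +-50k, half width 9) must be empty
    Q=P[(P[:,2]>56)&(P[:,2]<68)][:,:2]
    c0=Q.mean(0)
    for _ in range(3):
        Q=Q[np.linalg.norm(Q-c0,axis=1)<200]
        r=cv2.minAreaRect(Q.astype(np.float32));c0=np.array(r[0])
    a=r[2]%90;a=a-90 if a>45 else a
    def cost(p):
        c,s=np.cos(p[2]),np.sin(p[2]);d=Q-p[:2];lx=d[:,0]*c+d[:,1]*s;ly=-d[:,0]*s+d[:,1]*c
        k=np.clip(np.round(lx/50),-2,2)*50
        ins=np.clip(9-abs(lx-k),0,None)  # penetration of slots
        out=np.clip(abs(lx)-145,0,None)+np.clip(abs(ly)-45,0,None)
        edge=0
        return np.minimum(ins,6).sum()+np.minimum(out,6).sum()
    best=None
    for dx in range(-25,26,3):
        f=minimize(cost,[c0[0]+dx,c0[1],np.radians(a)],method="Nelder-Mead",options=dict(initial_simplex=np.array([c0[0]+dx,c0[1],np.radians(a)])+np.array([[0,0,0],[3,0,0],[0,3,0],[0,0,.02]])))
        if best is None or f.fun<best.fun:best=f
    c,s=np.cos(best.x[2]),np.sin(best.x[2]);d=Q-best.x[:2];lx=d[:,0]*c+d[:,1]*s;ly=-d[:,0]*s+d[:,1]*c
    print("rack",best.x.round(3),"cost/pt",round(best.fun/len(Q),3),len(Q),"lx",np.percentile(lx,[.5,99.5]),"ly",np.percentile(ly,[.5,99.5]),"rect",np.round(r[0],1),np.round(r[1],1))
    for k in range(-2,3):
        l=lx[(lx<50*k)&(lx>50*k-30)];h=lx[(lx>50*k)&(lx<50*k+30)]
        print("  slot",k,"edges",np.percentile(l,99) if len(l) else None,np.percentile(h,1) if len(h) else None)
    return best.x
def crop(P):
    P=P.reshape(-1,3);return P[(P[:,0]>370)&(P[:,0]<770)&(P[:,1]>-215)&(P[:,1]<0)]
if __name__=="__main__":
    im,D,P,H=shot(sys.argv[1]);rackfit(crop(P[D>0]))
E
python3 r.py w8
python3 - <<'E'
from r import *
A=[]
for c in("scene","side"):
    im,D=manip.get_image(c);np.savez(f"pics/{c}3.npz",im=im,D=D);H=cv2.cvtColor(im,cv2.COLOR_BGR2HSV);P=cloud(c,D);h=H[D>0]
    m=(P[:,0]>500)&(P[:,0]<600)&(P[:,1]>-400)&(P[:,1]<-230)&(P[:,2]>60)&(P[:,2]<95)&(h[:,0]<20)&(h[:,1]>120)
    print(c,"knob",m.sum(),np.median(P[m],0) if m.any() else "")
    m=(P[:,0]>600)&(P[:,0]<660)&(P[:,1]>-400)&(P[:,1]<-300)&(P[:,2]<55)&((h[:,0]<9)|(h[:,0]>170))&(h[:,1]>110);print("pointer",m.sum(),np.median(P[m],0) if m.any() else "")
    m=(P[:,0]>600)&(P[:,0]<660)&(P[:,1]>-400)&(P[:,1]<-300)&(P[:,2]<20)&(h[:,0]<36)&(h[:,0]>20)&(h[:,1]>80);print("mark",m.sum(),np.median(P[m],0) if m.any() else "")
    rackfit(crop(P))
E
```

```text
tcp [ 560.1 -123.   297.5] rot [-2.2 -2.2  0. ]
rack [ 559.3 -104.2    0.1] cost/pt 0.063 6212 lx [-138.7  194.6] ly [-52.7  39.8] rect [ 590.6 -100.7] [101.2 348.8]
  slot -2 edges -108.85634996932971 -90.45398167018412
  slot -1 edges -58.98605340880178 -40.74028792465666
  slot 0 edges -9.114183369287845 9.260421415002218
  slot 1 edges 40.612449240831175 59.0197039323909
  slot 2 edges 89.17583451563732 108.88802337816281
scene knob 53 [ 550.3 -340.7   80.6]
pointer 26 [ 633.1 -338.9   37.1]
mark 18 [ 633.2 -351.2    5.9]
rack [ 561.9 -101.2    0.1] cost/pt 0.155 867 lx [-138.6  202.4] ly [-65.3  35.2] rect [ 594.6 -103.8] [100.4 351.2]
  slot -2 edges -108.56600768515548 -91.02358457615766
  slot -1 edges -58.59577258785583 -40.78028315553651
  slot 0 edges -8.9910949377018 8.87156466782879
  slot 1 edges 39.57950475753857 58.84652169531198
  slot 2 edges 90.8589789735913 109.26945586655923
side knob 41 [ 544.3 -330.3   76.6]
pointer 0 
mark 0 
rack [559.3 -98.6   0.1] cost/pt 0.101 904 lx [-139.3  198. ] ly [-61.2  36. ] rect [ 591. -100.] [ 98.  347.9]
  slot -2 edges -108.70303117264096 -90.32249139563936
  slot -1 edges -59.84788845823919 -40.31530966122487
  slot 0 edges -9.297582194215464 9.465408816485128
  slot 1 edges 40.69696595262845 59.46308413578788
  slot 2 edges 90.45405884674659 108.80246286282973
```

Emit:
{"op": "drive_tool", "data": {"series": [[0,0.12,0.06,0,0,0],[0,0.24,0.06,0,0,0],[-0.02,0.36,0.06,0,0,0],[-0.04,0.48,0.06,0,0,0],[-0.04,0.6,0.06,0,0,0]]}}

```text
time_s: 15.0
tcp_pos: [540.4, 178.0, 328.9]
eef_rot: [-2.221, -2.221, 0.002]
contact_force: [1.0, -0.7, -0.5]
gripper_width: 42.9
grip_force: 0.0
```

Emit:
{"op": "drive_tool", "data": {"series": [[0,0.1,0,0,0,0],[0,0.106,0,0,0,0],[0,0.106,0,0,0,0]]}}

```text
time_s: 15.38
tcp_pos: [541.0, 229.2, 328.7]
eef_rot: [-2.219, -2.223, 0.003]
contact_force: [0.2, 0.1, -0.6]
gripper_width: 42.5
grip_force: 0.0
```

```bash
cat > b.py <<'E'
from w import *
hue={"green":(45,80),"orange":(8,18),"blue":(105,130),"red":(0,7),"yellow":(21,33)}
th=-.081;c,s=np.cos(th),np.sin(th)
n0=np.array([.766*c,.766*s,.643]);a0=np.array([-.643*c,-.643*s,.766]);w0=np.array([-s,c,0])
def boards(P,H,D):
    for n,(a,b) in hue.items():
        m=(D>0)&(H[...,1]>110)&(H[...,0]>=a)&(H[...,0]<=b)&(P[...,0]>440)&(P[...,0]<640)&(P[...,2]>18)&(P[...,2]<175)&(P[...,1]>-10)&(P[...,1]<500)
        Q=P[m]
        if len(Q)<60:print(n,len(Q));continue
        d=Q@n0;Q=Q[abs(d-np.median(d))<3.5];u,sv,v=np.linalg.svd(Q-Q.mean(0),full_matrices=False);nn=v[2]*np.sign(v[2][0])
        L=Q@a0;W=Q@w0;top=np.percentile(L,99.7);out=[]
        for lo,hi in((-40,-6),(-120,-60)):
            k=(L>top+lo)&(L<top+hi);e=[[np.percentile(W[k&(L>=q)&(L<q+4)],[2,98]),q+2] for q in np.arange(top+lo,top+hi-4,4) if (k&(L>=q)&(L<q+4)).sum()>6]
            E=np.array([np.r_[x[0],x[1]] for x in e]);out.append((E[:,0].mean(),E[:,1].mean(),E[:,:2].mean(),np.polyfit(E[:,2],E[:,:2].mean(1),1)[0]))
        print(n,len(Q),"n",np.round(nn,3),"d",round(np.median(Q@n0),1),"L",round(np.percentile(L,.5),1),round(top,1),"tabW",np.round(out[0],2),"bladeW",np.round(out[1],2))
if __name__=="__main__":
    im,D,P,H=shot(sys.argv[1]);boards(P,H,D)
    cv2.imwrite(f"pics/{sys.argv[1]}.png",im)
E
python3 b.py w9; python3 -c "
from plant import manip;print(manip.sense()['joints'])"
```

```text
tcp [541.  229.2 328.7] rot [-2.2 -2.2  0. ]
green 1954 n [ 0.8 -0.1  0.6] d 463.5 L -340.2 -193.3 tabW [ 83.9 122.4 103.1   0. ] bladeW [ 69.3 137.6 103.5   0. ]
orange 2372 n [ 0.8 -0.1  0.6] d 464.1 L -343.3 -194.1 tabW [174.4 215.2 194.8   0. ] bladeW [159.6 230.4 195.    0. ]
blue 2666 n [ 0.8 -0.1  0.6] d 464.7 L -342.9 -194.5 tabW [262.1 301.8 282.    0. ] bladeW [246.8 315.9 281.4  -0. ]
red 3123 n [ 0.8 -0.1  0.6] d 465.3 L -344.3 -194.9 tabW [335.5 395.2 365.3  -1.7] bladeW [340.9 409.7 375.3   0. ]
yellow 3018 n [ 0.8 -0.1  0.6] d 465.9 L -345.7 -196.2 tabW [447.3 469.3 458.3  -0.2] bladeW [431.6 490.7 461.1  -0.2]
[ 1.98273459e-01  1.36078581e-01  1.40697676e+00 -6.01248803e-04
  1.59997238e+00  1.97745552e-01]
```

View pics/w9.png

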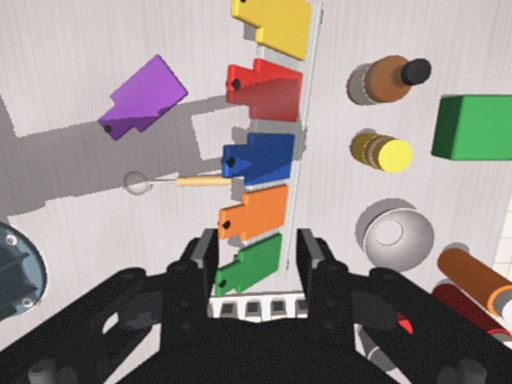

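The wrist view shows the boards green (250,262), orange (253,210), blue (258,160), red (265,90) and yellow (275,20) on the drainer. Purple is on the table at (145,95) and the spoon at (180,182).

```bash
cat > plan.py <<'E'
import numpy as np
from scipy.spatial.transform import Rotation as Ro
from b import n0,a0,w0
np.set_printoptions(precision=4,suppress=True)
RD=Ro.from_rotvec([-3.122,-.348,0]);RD=Ro.from_rotvec([0,0,.86*np.pi/2])*RD
RY=.048  # rack yaw
U=Ro.from_euler("z",RY-.002)*RD
B=Ro.from_euler("z",-.087)*Ro.from_euler("y",-np.radians(40))*RD
S={"green":(463.5,-193.3,103.3),"orange":(464.1,-194.1,195),"blue":(464.7,-194.5,281.7),"red":(465.3,-194.9,375.3),"yellow":(465.9,-196,467)}
def top(n):d,L,W=S[n];return a0*L+n0*(d-6)+w0*W
def turn(A,Bb):return (Bb*A.inv()).as_rotvec()/(np.pi/2)
if __name__=="__main__":
    print("RD->B",turn(RD,B),"B->U",turn(B,U),"U->B",turn(U,B))
    for n in S:print(n,"top",top(n).round(1),"pre",(top(n)+30*a0).round(1),"grasp",(top(n)-60*a0).round(1))
    print("a0*90/500",a0*90/500)
E
python3 plan.py
python3 - <<'E'
from r import *
f=np.load("pics/w8.npz");D=f["D"];i={"R":f["R"],"t":f["t"],"camera_matrix":f["K"]};P=cloud("wrist",D,None,i);P=crop(P);x=rackfit(P[P[:,0]<715]);print("yaw %.4f"%x[2])
E
```

```text
RD->B [-0.0193 -0.4442 -0.0531] B->U [0.0091 0.4447 0.0812] U->B [-0.0091 -0.4447 -0.0812]
green top [481.5  64.5 146.1] pre [462.3  66.1 169.1] grasp [520.   61.4 100.1]
orange top [489.9 155.9 145.9] pre [470.7 157.4 168.9] grasp [528.4 152.7  99.9]
blue top [497.7 242.2 146. ] pre [478.4 243.8 168.9] grasp [536.1 239.1 100. ]
red top [505.9 335.5 146. ] pre [486.7 337.  169. ] grasp [544.4 332.3 100.1]
yellow top [514.5 426.8 145.6] pre [495.3 428.3 168.6] grasp [553.  423.6  99.6]
a0*90/500 [-0.1154  0.0094  0.1379]
rack [ 559.2 -101.8    0.1] cost/pt 0.001 6148 lx [-138.7  138.8] ly [-31.3  37.4] rect [558.6 -99.1] [282.2  70.2]
  slot -2 edges -108.85634996930172 -90.45398166771766
  slot -1 edges -58.98605340740522 -40.74028792161118
  slot 0 edges -9.114183367133554 9.260421417305892
  slot 1 edges 40.61244924252614 59.01970393409311
  slot 2 edges 89.1758345175369 108.88802337937598
yaw 0.0614
```

Emit:
{"op": "drive_tool", "data": {"series": [[-0.03,-0.07,-0.03,-0.004,-0.09,-0.011],[-0.06,-0.14,-0.06,-0.008,-0.18,-0.021],[-0.1,-0.21,-0.1,-0.012,-0.27,-0.032],[-0.13,-0.28,-0.13,-0.016,-0.36,-0.043],[-0.157,-0.328,-0.16,-0.019,-0.444,-0.053]]}}

```text
time_s: 16.05
tcp_pos: [462.0, 63.6, 249.4]
eef_rot: [1.88, 1.722, 0.629]
contact_force: [-0.1, 0.0, 0.0]
gripper_width: 42.6
grip_force: 0.0
```

Emit:
{"op": "drive_tool", "data": {"series": [[0,0,-0.08,0,0,0],[0,0,-0.162,0,0,0],[0,0,-0.162,0,0,0]]}}

```text
time_s: 16.42
tcp_pos: [459.9, 64.9, 165.1]
eef_rot: [1.889, 1.73, 0.622]
contact_force: [0.5, 0.3, -0.7]
gripper_width: 42.9
grip_force: 0.0
```

```bash
python3 - <<'E'
from w import *
from plan import *
s=manip.sense();print(s["tcp_pos"],turn(Ro.from_rotvec(s["eef_rot"]),B))
T=Ro.from_rotvec(s["eef_rot"]).as_matrix();p=s["tcp_pos"]
for c in("scene","side"):
    im,D=manip.get_image(c);P=cloud(c,D);H=cv2.cvtColor(im,cv2.COLOR_BGR2HSV)[D>0]
    l=(P-p)@T;m=(abs(l[:,0])<16)&(abs(l[:,1])<50)&(l[:,2]<15)&(l[:,2]>-110)&(H[:,1]<110)
    q=l[m];print(c,m.sum());
    for sg in(-1,1):
        k=q[np.sign(q[:,1])==sg];k=k[np.argsort(-k[:,2])];print(k[:6].round(1))
    cv2.imwrite(f"pics/{c}p.png",im)
E
python3 -c "
import cv2,numpy as np
a=cv2.imread('pics/scenep.png')[110:230,190:310];b=cv2.imread('pics/sidep.png')[130:260,230:360]
cv2.imwrite('pics/f.png',np.hstack([cv2.resize(a,(400,400)),cv2.resize(b,(400,400))]))"
```

```text
[459.87    64.8879 165.0987] [-0.0006 -0.0043  0.0018]
scene 326
[[ 10.7 -27.3 -27.1]
 [ -8.7 -23.2 -29.9]
 [  3.8 -23.3 -30.3]
 [ -3.5 -22.1 -30.4]
 [  6.8 -19.5 -31.4]
 [-10.4 -25.6 -31.7]]
[[  3.4  21.  -29. ]
 [ -5.5  24.3 -29.6]
 [  3.   28.7 -30.9]
 [ -7.1  17.6 -32.7]
 [  0.2  27.7 -33. ]
 [  6.2  27.9 -33.3]]
side 591
[[  6.1 -23.1 -30.9]
 [-10.3 -18.1 -31.1]
 [ -0.1 -17.6 -31.2]
 [  7.9 -19.1 -32. ]
 [  7.1 -17.4 -33.5]
 [ -1.4 -17.5 -34.3]]
[[  7.6  28.2 -32.4]
 [  0.5  32.2 -34.1]
 [ 10.6  32.3 -34.3]
 [  9.6  27.2 -35.5]
 [ 12.2  31.2 -37.1]
 [ 10.   29.2 -37.6]]
```

View pics/f.png

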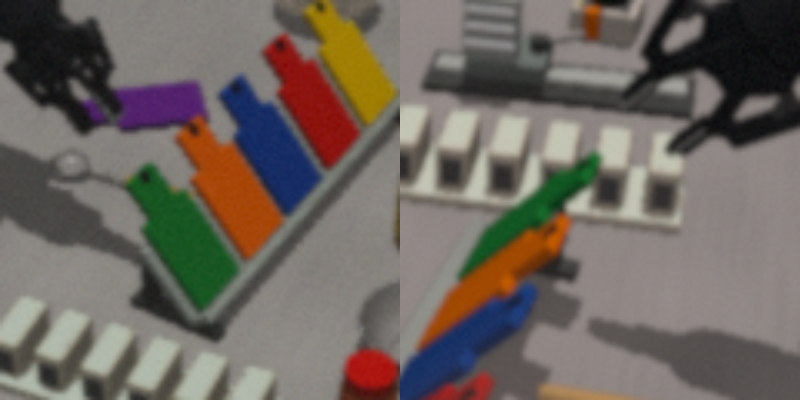

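The fingers are aligned above the green tab, which is at (145,175) in the left panel, with the tips at (85,125)/(115,112). Next: approach, close and lift along the board axis.

Emit:
{"op": "drive_tool", "data": {"series": [[0.04,-0.003,-0.046,0,0,0],[0.08,-0.006,-0.092,0,0,0],[0.115,-0.009,-0.138,0,0,0],[0.115,-0.009,-0.138,0,0,0]]}}

```text
time_s: 17.02
tcp_pos: [520.8, 61.2, 99.3]
eef_rot: [1.885, 1.73, 0.626]
contact_force: [-0.0, 1.0, -0.0]
gripper_width: 42.8
grip_force: 0.0
```

Emit:
{"op": "drive_tool", "data": {"series": [[0,0,0,0,0,0],[0,0,0,0,0,0],[0,0,0,0,0,0]], "claw": 1}}

```text
time_s: 17.4
tcp_pos: [519.7, 61.7, 101.1]
eef_rot: [1.881, 1.729, 0.629]
contact_force: [-5.3, -1.3, 2.3]
gripper_width: 11.2
grip_force: 58.3
```

Emit:
{"op": "drive_tool", "data": {"series": [[0,0,0.06,0,0,0],[0,0,0.16,0,0,0],[0,0,0.28,0,0,0],[0,0,0.4,0,0,0]]}}

```text
time_s: 17.9
tcp_pos: [518.9, 61.7, 303.2]
eef_rot: [1.88, 1.727, 0.63]
contact_force: [1.5, 0.4, -0.5]
gripper_width: 11.0
grip_force: 58.8
```

Emit:
{"op": "drive_tool", "data": {"series": [[-0.024,-0.067,0,0.002,0.089,0.017],[-0.048,-0.135,0,0.004,0.178,0.034],[-0.073,-0.202,0,0.005,0.267,0.051],[-0.097,-0.27,0,0.007,0.356,0.069],[-0.121,-0.337,0,0.009,0.445,0.086]]}}

```text
time_s: 18.52
tcp_pos: [458.8, -108.2, 302.2]
eef_rot: [-2.158, -2.28, 0.001]
contact_force: [0.0, 0.2, -1.1]
gripper_width: 10.8
grip_force: 58.8
```

Emit:
{"op": "drive_tool", "data": {"series": [[0,0,-0.1,0,0,0],[0,0,-0.2,0,0,0],[0,0,-0.25,0,0,0],[0,0,-0.25,0,0,0],[0,0,-0.25,0,0,0]]}}

```text
time_s: 19.15
tcp_pos: [460.4, -107.3, 177.1]
eef_rot: [2.159, 2.281, 0.004]
contact_force: [0.8, 0.1, -1.4]
gripper_width: 11.3
grip_force: 58.8
```

```bash
cat > chk.py <<'E'
# held board vs rack: python3 chk.py tag hue_lo hue_hi
from r import *
from scipy.spatial.transform import Rotation as Ro
def upright(tag,lo,hi):
    s=manip.sense();print("tcp",s["tcp_pos"],"yaw",np.round(Ro.from_rotvec(s["eef_rot"]).as_matrix()[:,1],3),"w",s["gripper_width"])
    A=[]
    for c in("scene","side"):
        im,D=manip.get_image(c);np.savez(f"pics/{c}_{tag}.npz",im=im,D=D);P=cloud(c,D);h=cv2.cvtColor(im,cv2.COLOR_BGR2HSV)[D>0]
        m=(h[:,1]>110)&(h[:,0]>=lo)&(h[:,0]<=hi)&(P[:,0]>400)&(P[:,0]<720)&(P[:,1]>-180)&(P[:,1]<-10)&(P[:,2]>30)
        Q=P[m]
        if len(Q)<30:print(c,"few",len(Q));continue
        for z0 in range(30,240,30):
            q=Q[(Q[:,2]>z0)&(Q[:,2]<=z0+30)]
            if len(q)>8:print(c,z0,len(q),"x",np.percentile(q[:,0],[3,50,97]),"y",np.percentile(q[:,1],[3,97]),"zmin",q[:,2].min())
        k=P[(P[:,0]<715)&~m];x=rackfit(crop(k)) ;print("yaw %.4f"%x[2])
    im,D,P,H=shot("w_"+tag);Q=P[D>0];h=H[D>0]
    m=(h[:,1]>110)&(h[:,0]>=lo)&(h[:,0]<=hi)&(Q[:,2]>30)&(Q[:,1]>-200)&(Q[:,1]<0)
    for z0 in range(30,240,30):
        q=Q[m&(Q[:,2]>z0)&(Q[:,2]<=z0+30)]
        if len(q)>8:print("wrist",z0,len(q),"x",np.percentile(q[:,0],[3,50,97]),"y",np.percentile(q[:,1],[3,97]),"zmin",q[:,2].min())
    x=rackfit(crop(Q[~m&(Q[:,0]<715)]));print("yaw %.4f"%x[2])
if __name__=="__main__":upright(sys.argv[1],int(sys.argv[2]),int(sys.argv[3]))
E
python3 chk.py g1 45 85
```

```text
tcp [ 460.4 -107.3  177.1] yaw [1.  0.1 0. ] w 11.299154487802673
scene 90 73 x [461.9 467.6 470.2] y [-149.3  -90.5] zmin 90.05870827874908
scene 120 84 x [464.5 467.5 470.4] y [-149.2  -85. ] zmin 120.29686736798773
scene 150 93 x [463.4 467.4 470.6] y [-151.2  -85.9] zmin 150.11465470806425
scene 180 69 x [460.  467.3 470.8] y [-148.7  -94.1] zmin 180.55575140050024
scene 210 42 x [459.  464.8 470.8] y [-133.6 -108.6] zmin 211.418520207716
rack [ 561.6 -102.5    0.1] cost/pt 0.007 758 lx [-137.  140.] ly [-35.2  38. ] rect [ 562.  -103.3] [280.9  78.1]
  slot -2 edges -108.73547665515532 -91.31708297729887
  slot -1 edges -58.97302536704958 -40.874219801455375
  slot 0 edges -9.509806336686975 10.135237603229521
  slot 1 edges 39.9727629111328 58.997645674673244
  slot 2 edges 91.01506431693683 109.2419260012593
yaw 0.0499
side 90 18 x [455.7 457.7 460.5] y [-75.7 -72.5] zmin 91.94638560263934
side 120 31 x [454.3 458.6 463.1] y [-77.6 -71.6] zmin 120.94470700647582
side 150 23 x [455.  457.8 460.6] y [-77.9 -72. ] zmin 151.5259700650678
side 180 32 x [455.1 458.4 461.3] y [-91.3 
[... 606 characters left out ...]
8753793
wrist 120 68 x [454.  458.2 462.4] y [-73.5 -72.3] zmin 120.44703779274055
wrist 150 99 x [454.1 458.5 462.3] y [-73.4 -72.3] zmin 150.36606448981436
wrist 180 687 x [453.8 458.7 463.6] y [-89.1 -72.5] zmin 180.29262249472467
wrist 210 2213 x [454.6 460.2 465.5] y [-128.   -88.1] zmin 210.05771995638227
rack [558.4 -95.6   0.1] cost/pt 0.002 11313 lx [-139.1  138.2] ly [-36.4  31.5] rect [558.4 -98.5] [281.1  69.6]
  slot -2 edges -108.87042706382516 -89.82152490608189
  slot -1 edges -58.96834259893205 -40.769318785618324
  slot 0 edges -9.338608486329967 9.20462501455012
  slot 1 edges 39.554072604930994 59.1366751298256
  slot 2 edges 89.57878121950209 108.7217151989409
yaw 0.0579
```

Emit:
{"op": "drive_tool", "data": {"series": [[0,0.016,0,0,0,0],[0,0.016,-0.03,0,0,0],[0,0.016,-0.06,0,0,0],[0,0.016,-0.09,0,0,0],[0,0.016,-0.12,0,0,0]]}}

```text
time_s: 19.92
tcp_pos: [459.1, -98.8, 113.3]
eef_rot: [-2.157, -2.279, -0.002]
contact_force: [0.6, 0.2, -0.6]
gripper_width: 11.3
grip_force: 59.0
```

Emit:
{"op": "drive_tool", "data": {"series": [[0,0,-0.008,0,0,0],[0,0,-0.016,0,0,0],[0,0,-0.016,0,0,0]]}}

```text
time_s: 20.3
tcp_pos: [461.1, -99.2, 109.0]
eef_rot: [2.16, 2.282, 0.005]
contact_force: [-1.5, 3.7, 11.1]
gripper_width: 11.0
grip_force: 60.7
```

Emit:
{"op": "drive_tool", "data": {"series": [[0,0,0.004,0,0,0],[0,0,0.004,0,0,0],[0,0,0.06,0,0,0],[0,0,0.16,0,0,0],[0,0,0.28,0,0,0]], "claw": 0.75}}

```text
time_s: 20.92
tcp_pos: [458.6, -98.6, 247.3]
eef_rot: [-2.156, -2.278, -0.001]
contact_force: [0.2, -0.5, -0.0]
gripper_width: 21.7
grip_force: 0.0
```

Emit:
{"op": "drive_tool", "data": {"series": [[0,0,0.12,0,0,0],[0,0,0.12,0,0,0]]}}

```text
time_s: 21.18
tcp_pos: [462.1, -100.2, 312.5]
eef_rot: [2.154, 2.276, 0.007]
contact_force: [-0.9, 0.2, -0.2]
gripper_width: 21.2
grip_force: 0.0
```

Emit:
{"op": "drive_tool", "data": {"series": [[0.005,0.1,-0.01,-0.002,-0.089,-0.017],[0.009,0.205,-0.03,-0.004,-0.178,-0.034],[0.014,0.31,-0.06,-0.005,-0.267,-0.051],[0.018,0.41,-0.09,-0.007,-0.356,-0.069],[0.023,0.512,-0.114,-0.009,-0.445,-0.086]], "claw": 0.5}}

```text
time_s: 21.8
tcp_pos: [469.4, 140.9, 250.0]
eef_rot: [1.905, 1.752, 0.587]
contact_force: [0.7, -1.5, -0.5]
gripper_width: 42.8
grip_force: 0.0
```

Emit:
{"op": "drive_tool", "data": {"series": [[0,0,0,0,0,0],[0,0,-0.08,0,0,0],[0,0,-0.162,0,0,0],[0,0,-0.162,0,0,0]]}}

```text
time_s: 22.3
tcp_pos: [468.8, 137.5, 166.9]
eef_rot: [1.912, 1.757, 0.573]
contact_force: [-0.9, -0.7, 0.3]
gripper_width: 42.5
grip_force: 0.0
```

```bash
cat > st.py <<'E'
# status: boards in rack seen by scene/side, lamp check, rack fit, drainer boards
from r import *
from plan import Ro,turn,B,U
import b
s=manip.sense();print("t",s["time_s"],"tcp",s["tcp_pos"],"toB",turn(Ro.from_rotvec(s["eef_rot"]),B).round(4),"toU",turn(Ro.from_rotvec(s["eef_rot"]),U).round(4))
for c in("scene","side"):
    im,D=manip.get_image(c);P=np.zeros(D.shape+(3,));P[D>0]=cloud(c,D);H=cv2.cvtColor(im,cv2.COLOR_BGR2HSV);cv2.imwrite(f"pics/{c}_last.png",im)
    Q=P[D>0];h=H[D>0];x=rackfit(crop(Q[(Q[:,0]<715)&(h[:,1]<80)]));print("yaw %.4f"%x[2])
    cy,sy=np.cos(x[2]),np.sin(x[2])
    for n,(lo,hi) in b.hue.items():
        m=(h[:,1]>110)&(h[:,0]>=lo)&(h[:,0]<=hi)&(abs(Q[:,0]-560)<170)&(Q[:,1]>-190)&(Q[:,1]<-15)&(Q[:,2]>64)
        if m.sum()<30:continue
        q=Q[m]-np.r_[x[:2],0];lx=q[:,0]*cy+q[:,1]*sy;ly=-q[:,0]*sy+q[:,1]*cy;top=q[:,2]>130;bot=q[:,2]<110
        print(c,n,m.sum(),"lx",np.percentile(lx,[5,50,95]),"top-bot",np.median(lx[top])-np.median(lx[bot]),"ly",np.percentile(ly,[3,97]),"ztop",np.percentile(q[:,2],99.5))
    if len(sys.argv)>1:b.boards(P,H,D)
E
python3 st.py
```

```text
t 22.3 tcp [468.8151 137.4746 166.8625] toB [ 0.0055 -0.0333  0.0029] toU [0.0175 0.4117 0.0815]
rack [ 560.524 -103.236    0.067] cost/pt 0.024 796 lx [-137.8084  141.2244] ly [-33.4708  37.1975] rect [ 561.3 -100.6] [283.2  73.4]
  slot -2 edges -110.31652089572235 -92.37067659494419
  slot -1 edges -58.643564054628506 -39.5729720497239
  slot 0 edges -7.476451178489289 10.512687604246562
  slot 1 edges 41.53034684330489 60.26302268283466
  slot 2 edges 90.74924055656423 110.27224170570486
yaw 0.0674
scene green 223 lx [-98.8621 -92.5953 -90.108 ] top-bot -1.007576841604859 ly [-31.0564  28.5379] ztop 169.92221698746448
rack [ 559.701 -102.405    0.068] cost/pt 0.021 804 lx [-138.1318  138.4074] ly [-31.9788  40.2406] rect [558.6 -97.9] [278.9  75.2]
  slot -2 edges -103.0871409325384 -92.41739897237458
  slot -1 edges -60.43718975040097 -40.40774602109508
  slot 0 edges -9.452563795858076 9.492219370376498
  slot 1 edges 40.37192340969088 58.980347833569645
  slot 2 edges 91.00447270949581 109.28469895235828
yaw 0.0684
side green 55 lx [-100.5646  -97.6255  -94.1564] top-bot 0.7239929128424905 ly [25.4376 46.0803] ztop 165.08712030377805
```

Emit:
{"op": "drive_tool", "data": {"series": [[0.003,0.039,0.003,0.005,-0.033,0.003],[0.003,0.039,0.003,0.005,-0.033,0.003],[0.043,0.036,-0.043,0.005,-0.033,0.003],[0.083,0.033,-0.089,0.005,-0.033,0.003],[0.118,0.03,-0.135,0.005,-0.033,0.003]]}}

```text
time_s: 23.02
tcp_pos: [532.7, 153.4, 105.1]
eef_rot: [1.875, 1.723, 0.638]
contact_force: [1.4, 0.1, 1.0]
gripper_width: 42.6
grip_force: 0.0
```

Emit:
{"op": "drive_tool", "data": {"series": [[0,0,0,0,0,0],[0,0,0,0,0,0],[0,0,0,0,0,0],[0,0,0,0,0,0]], "claw": 1}}

```text
time_s: 23.52
tcp_pos: [530.1, 154.4, 104.5]
eef_rot: [1.875, 1.725, 0.638]
contact_force: [0.2, -1.1, -0.6]
gripper_width: 11.1
grip_force: 59.9
```

Run:
```python
from plan import *
from plant import manip
s=manip.sense();print(s["tcp_pos"],turn(Ro.from_rotvec(s["eef_rot"]),B),turn(Ro.from_rotvec(s["eef_rot"]),U))
```

```text
[530.1072 154.4499 104.4711] [-0.0008  0.0062 -0.0014] [0.0074 0.4508 0.0802]
```

Emit:
{"op": "drive_tool", "data": {"series": [[0,0,0.06,0,0,0],[0,0,0.16,0,0,0],[0,0,0.28,0,0,0],[0,0,0.4,0,0,0]]}}

```text
time_s: 24.02
tcp_pos: [529.0, 154.7, 305.6]
eef_rot: [1.876, 1.727, 0.638]
contact_force: [1.8, 0.3, -0.7]
gripper_width: 11.2
grip_force: 60.1
```

Emit:
{"op": "drive_tool", "data": {"series": [[-0.005,-0.06,0,0.001,0.056,0.011],[-0.01,-0.13,0,0.002,0.112,0.022],[-0.016,-0.19,0,0.003,0.168,0.033],[-0.021,-0.253,0,0.004,0.225,0.044]]}}

```text
time_s: 24.52
tcp_pos: [519.0, 27.2, 304.4]
eef_rot: [2.034, 2.017, 0.348]
contact_force: [0.6, 0.2, -1.5]
gripper_width: 11.0
grip_force: 60.0
```

Emit:
{"op": "drive_tool", "data": {"series": [[-0.005,-0.06,0,0.001,0.056,0.011],[-0.01,-0.13,0,0.002,0.112,0.022],[-0.016,-0.19,0,0.003,0.168,0.033],[-0.021,-0.253,0,0.004,0.225,0.044],[-0.021,-0.253,0,0.004,0.225,0.044]]}}

```text
time_s: 25.15
tcp_pos: [509.5, -100.3, 303.0]
eef_rot: [-2.154, -2.281, -0.004]
contact_force: [-0.2, -0.5, -1.7]
gripper_width: 11.0
grip_force: 59.9
```

Emit:
{"op": "drive_tool", "data": {"series": [[0,0,-0.1,0,0,0],[0,0,-0.2,0,0,0],[0,0,-0.25,0,0,0],[0,0,-0.25,0,0,0],[0,0,-0.25,0,0,0]]}}

```text
time_s: 25.78
tcp_pos: [509.9, -98.5, 180.2]
eef_rot: [-2.153, -2.286, -0.007]
contact_force: [-0.4, 0.1, -0.8]
gripper_width: 10.9
grip_force: 59.8
```

```bash
cat > ck.py <<'E'
# held board vs slot k, wrist camera: python3 ck.py tag hlo hhi k
from r import *
from plan import Ro,turn,U
tag,lo,hi,k=sys.argv[1],*map(int,sys.argv[2:5])
s=manip.sense();im,D,P,H=shot("w_"+tag);Q=P[D>0];h=H[D>0]
print("toU",turn(Ro.from_rotvec(s["eef_rot"]),U).round(4))
x=rackfit(crop(Q[(h[:,1]<90)&(Q[:,0]<715)]));print("yaw %.4f"%x[2])
c,sn=np.cos(x[2]),np.sin(x[2])
m=(h[:,1]>110)&(h[:,0]>=lo)&(h[:,0]<=hi)&(Q[:,2]>60)&(Q[:,1]>-200)&(Q[:,1]<0)
m&=np.linalg.norm(Q[:,:2]-s["tcp_pos"][:2],axis=1)<60
q=Q[m]-np.r_[x[:2],0];lx=q[:,0]*c+q[:,1]*sn;ly=-q[:,0]*sn+q[:,1]*c
for z0 in range(60,240,30):
    w=(q[:,2]>z0)&(q[:,2]<=z0+30)
    if w.sum()>8:print("board z",z0,w.sum(),"lx-slot",np.percentile(lx[w],[3,97]).mean()-50*k,np.median(lx[w])-50*k,"ly",np.percentile(ly[w],[3,97]))
cv2.imwrite(f"pics/w_{tag}.png",im)
E
python3 ck.py o1 8 18 -1
```

```text
tcp [509.8894 -98.4795 180.1883] rot [-2.153 -2.286 -0.007]
toU [-0.0024  0.0015 -0.0074]
rack [ 558.5   -103.289    0.061] cost/pt 0.006 9862 lx [-138.2571  138.9193] ly [-28.6542  39.3621] rect [558.6 -97.3] [282.4  74.2]
  slot -2 edges -113.4107639679559 -91.17367866620165
  slot -1 edges -59.0299406743959 -39.6967906814158
  slot 0 edges -8.731982236940839 9.612197031239239
  slot 1 edges 41.017511480460065 59.480636955065265
  slot 2 edges 89.74035705613319 109.29253104652985
yaw 0.0611
board z 90 41 lx-slot 0.6840490175672755 0.7704024598789445 ly [42.7358 43.5995]
board z 120 70 lx-slot 0.8951932827578588 0.8335443348125295 ly [42.3966 43.7096]
board z 150 116 lx-slot 0.9842009153047968 0.8917554387636386 ly [42.1242 43.7333]
board z 180 707 lx-slot 1.210264818542555 1.4798131349116304 ly [26.9119 43.5589]
board z 210 2301 lx-slot 1.5321536042470854 1.4137496719946512 ly [-12.501   27.7665]
```

Emit:
{"op": "drive_tool", "data": {"series": [[0,0,-0.03,0,0,0],[0,0,-0.06,0,0,0],[0,0,-0.09,0,0,0],[0,0,-0.12,0,0,0],[0,0,-0.128,0,0,0]]}}

```text
time_s: 26.45
tcp_pos: [508.0, -98.3, 112.6]
eef_rot: [-2.151, -2.281, -0.003]
contact_force: [-0.5, 0.5, -0.9]
gripper_width: 11.2
grip_force: 60.0
```

Emit:
{"op": "drive_tool", "data": {"series": [[0,0,-0.005,0,0,0],[0,0,-0.01,0,0,0],[0,0,-0.01,0,0,0]]}}

```text
time_s: 26.82
tcp_pos: [509.5, -98.9, 110.0]
eef_rot: [-2.153, -2.284, -0.005]
contact_force: [-0.3, -0.2, 1.5]
gripper_width: 11.4
grip_force: 60.4
```

Emit:
{"op": "drive_tool", "data": {"series": [[0,0,0.003,0,0,0],[0,0,0.003,0,0,0],[0,0,0.06,0,0,0],[0,0,0.16,0,0,0],[0,0,0.28,0,0,0]], "claw": 0.75}}

```text
time_s: 27.45
tcp_pos: [508.2, -98.4, 250.0]
eef_rot: [-2.151, -2.282, -0.003]
contact_force: [1.1, -0.3, 0.1]
gripper_width: 21.2
grip_force: 0.0
```

Emit:
{"op": "drive_tool", "data": {"series": [[0,0,0.12,0,0,0],[0,0,0.12,0,0,0]]}}

```text
time_s: 27.7
tcp_pos: [511.7, -99.9, 315.7]
eef_rot: [2.15, 2.281, 0.01]
contact_force: [-0.4, -0.2, -0.1]
gripper_width: 21.7
grip_force: 0.0
```

Emit:
{"op": "drive_tool", "data": {"series": [[-0.006,0.07,-0.01,-0.001,-0.044,-0.009],[-0.012,0.14,-0.02,-0.002,-0.089,-0.018],[-0.019,0.21,-0.035,-0.002,-0.133,-0.026],[-0.025,0.28,-0.05,-0.003,-0.178,-0.035],[-0.031,0.343,-0.059,-0.004,-0.222,-0.044]], "claw": 0.5}}

```text
time_s: 28.32
tcp_pos: [492.6, 73.9, 278.4]
eef_rot: [2.038, 2.016, 0.345]
contact_force: [0.6, -0.1, -0.6]
gripper_width: 42.6
grip_force: 0.0
```

Emit:
{"op": "drive_tool", "data": {"series": [[-0.006,0.07,-0.01,-0.001,-0.044,-0.009],[-0.012,0.14,-0.02,-0.002,-0.089,-0.018],[-0.019,0.21,-0.035,-0.002,-0.133,-0.026],[-0.025,0.28,-0.05,-0.003,-0.178,-0.035],[-0.031,0.343,-0.059,-0.004,-0.222,-0.044]]}}

```text
time_s: 28.95
tcp_pos: [477.0, 245.4, 249.2]
eef_rot: [1.881, 1.732, 0.631]
contact_force: [0.3, 0.6, -0.3]
gripper_width: 42.8
grip_force: 0.0
```

Emit:
{"op": "drive_tool", "data": {"series": [[0,0,0,0,0,0],[0,0,-0.08,0,0,0],[0,0,-0.16,0,0,0],[0,0,-0.16,0,0,0],[0,0,-0.16,0,0,0]]}}

```text
time_s: 29.58
tcp_pos: [479.1, 243.9, 171.9]
eef_rot: [1.883, 1.73, 0.63]
contact_force: [-0.0, 1.0, 0.0]
gripper_width: 42.8
grip_force: 0.0
```

```bash
python3 st.py
```

```text
t 29.575 tcp [479.1349 243.9278 171.9464] toB [-0.0013 -0.0001 -0.0008] toU [0.0076 0.4445 0.0809]
rack [ 561.198 -108.952    0.079] cost/pt 0.015 718 lx [-138.1523  140.2492] ly [-29.4217  41.2498] rect [ 562.1 -102.5] [281.2  74.7]
  slot -2 edges -108.76109443245494 -93.13268267287901
  slot -1 edges -62.185155718461615 -38.76788090423207
  slot 0 edges -8.797012216731677 9.911212943753705
  slot 1 edges 41.04093309552703 59.382615891294925
  slot 2 edges 90.85536224772498 109.89623941277945
yaw 0.0786
scene green 239 lx [-98.7764 -92.6261 -90.2166] top-bot -1.4462667200375705 ly [-25.8163  34.7517] ztop 168.9947588115603
scene orange 298 lx [-54.0564 -45.3265 -42.6398] top-bot -0.9962487414172614 ly [-27.6175  36.5254] ztop 167.47208236438343
rack [ 559.56  -102.163    0.088] cost/pt 0.008 652 lx [-89.2872 138.9038] ly [-32.8783  39.6627] rect [584.  -97.1] [230.2  73.5]
  slot -2 edges None -90.08417910334163
  slot -1 edges -65.66466445952038 -42.50173062289375
  slot 0 edges -9.249781128542674 9.52587032785551
  slot 1 edges 41.03841548152473 59.20843444036758
  slot 2 edges 90.74433390561893 109.0330556162218
yaw 0.0875
side green 84 lx [-101.9851  -97.8077  -93.864 ] top-bot 0.1039896199398953 ly [ 1.6901 45.6185] ztop 169.5070678112344
side orange 176 lx [-55.7946 -50.6095 -44.8518] top-bot 0.8015240149047784 ly [-12.509   44.0389] ztop 168.59348971054422
```

Emit:
{"op": "drive_tool", "data": {"series": [[0.04,-0.003,-0.048,0,0,0],[0.08,-0.006,-0.096,0,0,0],[0.115,-0.009,-0.142,0,0,0],[0.115,-0.009,-0.142,0,0,0]]}}

```text
time_s: 30.18
tcp_pos: [536.3, 239.1, 99.2]
eef_rot: [1.883, 1.731, 0.627]
contact_force: [-0.1, 0.7, -0.5]
gripper_width: 42.9
grip_force: 0.0
```

Emit:
{"op": "drive_tool", "data": {"series": [[0,0,0,0,0,0],[0,0,0,0,0,0],[0,0,0,0,0,0],[0,0,0,0,0,0]], "claw": 1}}

```text
time_s: 30.68
tcp_pos: [535.4, 240.4, 100.9]
eef_rot: [1.881, 1.731, 0.632]
contact_force: [-6.2, -0.5, 6.2]
gripper_width: 10.9
grip_force: 59.0
```

Emit:
{"op": "drive_tool", "data": {"series": [[0,0,0.06,0,0,0],[0,0,0.16,0,0,0],[0,0,0.28,0,0,0],[0,0,0.4,0,0,0]]}}

```text
time_s: 31.18
tcp_pos: [534.3, 240.1, 301.6]
eef_rot: [1.882, 1.733, 0.63]
contact_force: [1.6, 0.0, -1.8]
gripper_width: 11.3
grip_force: 59.0
```

Emit:
{"op": "drive_tool", "data": {"series": [[0.005,-0.07,0,0.001,0.044,0.009],[0.009,-0.14,0,0.002,0.089,0.018],[0.014,-0.21,0,0.002,0.133,0.027],[0.018,-0.28,0,0.003,0.178,0.036],[0.023,-0.34,0,0.004,0.222,0.0445]]}}

```text
time_s: 31.8
tcp_pos: [546.5, 69.0, 300.3]
eef_rot: [2.037, 2.02, 0.344]
contact_force: [1.7, 0.5, -0.7]
gripper_width: 10.9
grip_force: 59.0
```

Emit:
{"op": "drive_tool", "data": {"series": [[0.005,-0.07,0,0.001,0.044,0.009],[0.009,-0.14,0,0.002,0.089,0.018],[0.014,-0.21,0,0.002,0.133,0.027],[0.018,-0.28,0,0.003,0.178,0.036],[0.023,-0.34,0,0.004,0.222,0.0445]]}}

```text
time_s: 32.42
tcp_pos: [558.3, -101.1, 300.2]
eef_rot: [-2.149, -2.285, -0.004]
contact_force: [0.3, 1.0, -0.8]
gripper_width: 11.1
grip_force: 58.9
```

Emit:
{"op": "drive_tool", "data": {"series": [[0,0,-0.05,0,0,0],[0,0,-0.15,0,0,0],[0,0,-0.24,0,0,0],[0,0,-0.24,0,0,0],[0,0,-0.24,0,0,0]]}}

```text
time_s: 33.05
tcp_pos: [559.6, -100.3, 181.7]
eef_rot: [-2.152, -2.287, -0.007]
contact_force: [-0.2, 0.4, -0.9]
gripper_width: 11.2
grip_force: 59.1
```

```bash
python3 ck.py bl1 105 130 0
```

```text
tcp [ 559.5902 -100.3445  181.6924] rot [-2.152 -2.287 -0.007]
toU [-0.0027  0.0014 -0.0082]
rack [557.878 -94.608   0.067] cost/pt 0.012 8153 lx [-136.3632  139.141 ] ly [-37.7906  31.1487] rect [558.9 -95.5] [279.7  75. ]
  slot -2 edges -123.76707696201612 -92.94715049858411
  slot -1 edges -61.577569438633844 -40.01780679142962
  slot 0 edges -8.356181673412133 10.009644816229557
  slot 1 edges 41.3794625069035 59.66887626745629
  slot 2 edges 90.75709174523176 109.55678654544346
yaw 0.0667
board z 90 23 lx-slot 0.9040550787254957 0.49719071596850206 ly [29.3565 29.9749]
board z 120 63 lx-slot 1.2185131245343106 1.3272672048393586 ly [29.3698 30.0915]
board z 150 95 lx-slot 1.014340735306404 1.272393425354478 ly [29.2566 30.1971]
board z 180 663 lx-slot 1.163534350637856 1.1648002371566732 ly [13.5083 30.0581]
board z 210 1340 lx-slot 1.0847997155486628 1.0927671555958098 ly [-25.2947  14.4004]
```

Emit:
{"op": "drive_tool", "data": {"series": [[0,0,-0.03,0,0,0],[0,0,-0.06,0,0,0],[0,0,-0.09,0,0,0],[0,0,-0.12,0,0,0],[0,0,-0.134,0,0,0]]}}

```text
time_s: 33.72
tcp_pos: [557.7, -99.9, 110.6]
eef_rot: [-2.149, -2.283, -0.004]
contact_force: [-0.1, -0.8, -2.1]
gripper_width: 11.4
grip_force: 59.1
```

Emit:
{"op": "drive_tool", "data": {"series": [[0,0,-0.006,0,0,0],[0,0,-0.012,0,0,0],[0,0,-0.012,0,0,0]]}}

```text
time_s: 34.1
tcp_pos: [559.9, -100.4, 109.2]
eef_rot: [-2.152, -2.287, -0.007]
contact_force: [-3.7, 2.4, 12.2]
gripper_width: 10.8
grip_force: 61.0
```

Emit:
{"op": "drive_tool", "data": {"series": [[0,0,0.003,0,0,0],[0,0,0.003,0,0,0],[0,0,0.06,0,0,0],[0,0,0.16,0,0,0],[0,0,0.28,0,0,0]], "claw": 0.75}}

```text
time_s: 34.72
tcp_pos: [557.6, -99.9, 246.5]
eef_rot: [-2.149, -2.283, -0.003]
contact_force: [1.1, -1.3, -0.2]
gripper_width: 21.4
grip_force: 0.0
```

Emit:
{"op": "drive_tool", "data": {"series": [[0,0,0.12,0,0,0],[0,0,0.12,0,0,0]]}}

```text
time_s: 34.98
tcp_pos: [561.3, -101.3, 312.9]
eef_rot: [2.149, 2.283, 0.011]
contact_force: [1.2, 0.1, 0.1]
gripper_width: 21.4
grip_force: 0.0
```

Emit:
{"op": "drive_tool", "data": {"series": [[-0.012,0.073,-0.01,-0.001,-0.037,-0.007],[-0.024,0.145,-0.019,-0.001,-0.074,-0.015],[-0.036,0.218,-0.029,-0.002,-0.111,-0.022],[-0.048,0.291,-0.038,-0.003,-0.148,-0.03]], "claw": 0.5}}

```text
time_s: 35.48
tcp_pos: [533.7, 46.3, 285.8]
eef_rot: [2.082, 2.109, 0.238]
contact_force: [0.4, 0.7, -0.5]
gripper_width: 42.7
grip_force: 0.0
```

Emit:
{"op": "drive_tool", "data": {"series": [[-0.012,0.073,-0.01,-0.001,-0.037,-0.007],[-0.024,0.145,-0.019,-0.001,-0.074,-0.015],[-0.036,0.218,-0.029,-0.002,-0.111,-0.022],[-0.048,0.291,-0.038,-0.003,-0.148,-0.03]]}}

```text
time_s: 35.98
tcp_pos: [509.6, 191.7, 267.0]
eef_rot: [1.99, 1.921, 0.445]
contact_force: [0.6, 0.8, -0.2]
gripper_width: 42.7
grip_force: 0.0
```

Emit:
{"op": "drive_tool", "data": {"series": [[-0.012,0.073,-0.01,-0.001,-0.037,-0.007],[-0.024,0.145,-0.019,-0.001,-0.074,-0.015],[-0.036,0.218,-0.029,-0.002,-0.111,-0.022],[-0.048,0.291,-0.038,-0.003,-0.148,-0.03],[-0.048,0.291,-0.038,-0.003,-0.148,-0.03]]}}

```text
time_s: 36.6
tcp_pos: [484.0, 338.2, 246.2]
eef_rot: [1.88, 1.737, 0.624]
contact_force: [0.4, -0.5, -1.0]
gripper_width: 42.9
grip_force: 0.0
```

Emit:
{"op": "drive_tool", "data": {"series": [[0,0,0,0,0,0],[0,0,-0.08,0,0,0],[0,0,-0.16,0,0,0],[0,0,-0.16,0,0,0],[0,0,-0.16,0,0,0]]}}

```text
time_s: 37.22
tcp_pos: [487.8, 336.0, 171.3]
eef_rot: [1.884, 1.727, 0.629]
contact_force: [0.3, 0.3, 0.5]
gripper_width: 42.4
grip_force: 0.0
```

```bash
python3 st.py
```

```text
t 37.225 tcp [487.8486 335.9746 171.2551] toB [-0.0012  0.0002  0.0007] toU [0.0082 0.4448 0.0823]
rack [ 560.207 -110.611    0.084] cost/pt 0.044 672 lx [-137.8876  142.3879] ly [-27.7609  43.3711] rect [ 561.7 -101.8] [282.3  76.7]
  slot -2 edges -110.16186061667078 -91.6697781953704
  slot -1 edges -59.74977431511741 -38.24945822851638
  slot 0 edges -10.190853766362288 7.600327287356367
  slot 1 edges 43.9239392474116 61.412538107416765
  slot 2 edges 92.43282189221425 111.12991804619712
yaw 0.0837
scene green 242 lx [-97.9172 -91.549  -88.9106] top-bot -0.6173590370389235 ly [-22.4965  37.749 ] ztop 168.21556706414572
scene orange 295 lx [-52.1891 -43.7077 -41.0221] top-bot -1.574768150804303 ly [-25.6563  40.1573] ztop 168.2001481021237
scene blue 260 lx [0.3719 7.3001 9.2572] top-bot -0.7167035605716876 ly [-31.1027  33.2476] ztop 168.8950988913786
rack [559.398 -99.068   0.098] cost/pt 0.039 888 lx [-138.4781  139.1721] ly [-35.0595  41.2304] rect [558.9 -97. ] [279.8  73.9]
  slot -2 edges -102.6436533778134 -91.08748858526306
  slot -1 edges -59.01208220292932 -40.083494989719384
  slot 0 edges -5.4591505738953945 6.693356002884882
  slot 1 edges 40.910681103032864 58.85604378495354
  slot 2 edges 90.15939804230818 109.29594299518634
yaw 0.0977
side green 109 lx [-100.9102  -97.1381  -93.5926] top-bot -0.910379692709725 ly [ 6.1208 44.9267] ztop 169.87209112831331
side orange 195 lx [-55.7494 -50.5739 -44.6854] top-bot 0.4957684691049664 ly [-16.0923  40.5164] ztop 168.91341559197824
side blue 181 lx [-4.9527 -1.1732  5.0394] top-bot 1.827280822841478 ly [-15.0253  33.9816] ztop 169.12131278115737
```

Emit:
{"op": "drive_tool", "data": {"series": [[0.04,-0.003,-0.048,0,0,0],[0.08,-0.005,-0.096,0,0,0],[0.113,-0.007,-0.142,0,0,0],[0.113,-0.007,-0.142,0,0,0]]}}

```text
time_s: 37.83
tcp_pos: [543.7, 332.2, 98.2]
eef_rot: [1.884, 1.729, 0.626]
contact_force: [-0.0, -0.4, -0.2]
gripper_width: 42.2
grip_force: 0.0
```

Emit:
{"op": "drive_tool", "data": {"series": [[0,0,0,0,0,0],[0,0,0,0,0,0],[0,0,0,0,0,0],[0,0,0,0,0,0]], "claw": 1}}

```text
time_s: 38.33
tcp_pos: [543.4, 333.6, 100.5]
eef_rot: [1.882, 1.729, 0.631]
contact_force: [-5.1, -0.8, 7.9]
gripper_width: 10.8
grip_force: 59.7
```

Emit:
{"op": "drive_tool", "data": {"series": [[0,0,0.06,0,0,0],[0,0,0.16,0,0,0],[0,0,0.28,0,0,0],[0,0,0.4,0,0,0]]}}

```text
time_s: 38.83
tcp_pos: [541.9, 332.8, 300.1]
eef_rot: [1.884, 1.731, 0.627]
contact_force: [1.5, 0.2, -1.9]
gripper_width: 11.0
grip_force: 59.3
```

Emit:
{"op": "drive_tool", "data": {"series": [[0.011,-0.072,0,0.001,0.037,0.007],[0.022,-0.144,0,0.001,0.074,0.015],[0.032,-0.216,0,0.002,0.111,0.022],[0.043,-0.288,0,0.003,0.148,0.03]]}}

```text
time_s: 39.33
tcp_pos: [563.7, 188.2, 298.8]
eef_rot: [1.989, 1.925, 0.444]
contact_force: [-0.2, -0.2, -1.4]
gripper_width: 11.0
grip_force: 59.3
```

Emit:
{"op": "drive_tool", "data": {"series": [[0.011,-0.072,0,0.001,0.037,0.007],[0.022,-0.144,0,0.001,0.074,0.015],[0.032,-0.216,0,0.002,0.111,0.022],[0.043,-0.288,0,0.003,0.148,0.03]]}}

```text
time_s: 39.83
tcp_pos: [585.6, 44.0, 298.8]
eef_rot: [2.081, 2.112, 0.236]
contact_force: [0.5, -0.6, -0.7]
gripper_width: 10.9
grip_force: 59.3
```

Emit:
{"op": "drive_tool", "data": {"series": [[0.011,-0.072,0,0.001,0.037,0.007],[0.022,-0.144,0,0.001,0.074,0.015],[0.032,-0.216,0,0.002,0.111,0.022],[0.043,-0.288,0,0.003,0.148,0.03],[0.043,-0.288,0,0.003,0.148,0.03]]}}

```text
time_s: 40.45
tcp_pos: [607.8, -101.4, 297.5]
eef_rot: [-2.152, -2.281, -0.004]
contact_force: [0.8, 1.3, -1.1]
gripper_width: 10.9
grip_force: 59.3
```

Emit:
{"op": "drive_tool", "data": {"series": [[0,0,-0.05,0,0,0],[0,0,-0.15,0,0,0],[0,0,-0.24,0,0,0],[0,0,-0.24,0,0,0],[0,0,-0.24,0,0,0]]}}

```text
time_s: 41.08
tcp_pos: [608.5, -98.9, 180.7]
eef_rot: [-2.151, -2.287, -0.007]
contact_force: [0.7, -0.1, -1.3]
gripper_width: 10.5
grip_force: 59.3
```

```bash
python3 ck.py rd1 0 7 1
```

```text
tcp [608.4839 -98.8579 180.7125] rot [-2.151 -2.287 -0.007]
toU [-0.0028  0.0014 -0.0084]
rack [610.634 -75.536   0.067] cost/pt 0.014 6743 lx [-141.5598   90.2289] ly [-30.8002  37.8937] rect [584.7 -74.6] [236.8  75.7]
  slot -2 edges -127.22674223973456 -91.37378416418923
  slot -1 edges -62.82388272221481 -42.021843430383136
  slot 0 edges -8.74634109973068 10.140464224166914
  slot 1 edges 41.64660121201031 59.93807763449883
  slot 2 edges 90.83878349096143 None
yaw 0.0671
board z 90 31 lx-slot -53.67639265714139 -53.65803772711877 ly [13.3906 14.2711]
board z 120 54 lx-slot -53.58777289145673 -53.691085583876834 ly [13.4261 14.1903]
board z 150 87 lx-slot -53.780794088578375 -53.71903079061973 ly [13.2414 14.2189]
board z 180 670 lx-slot -53.583667271520085 -53.78795613111723 ly [-2.4496 14.0838]
board z 210 2129 lx-slot -53.849335207546225 -53.94170390757345 ly [-42.031   -1.7217]
```

The rack fit has jumped about 50 mm, so the rack was probably knocked aside. I'll verify with a wider crop.

```bash
cat > rk.py <<'E'
from r import *
import b
f=np.load(sys.argv[1]) if len(sys.argv)>1 else None
for c in("scene","side"):
    im,D=manip.get_image(c);cv2.imwrite(f"pics/{c}_rk.png",im);P=cloud(c,D);h=cv2.cvtColor(im,cv2.COLOR_BGR2HSV)[D>0]
    k=(h[:,1]<80)&(P[:,0]>370)&(P[:,0]<765)&(P[:,1]>-170)&(P[:,1]<20)
    x=rackfit(P[k]);print(c,"yaw %.4f"%x[2])
    for n,(lo,hi) in b.hue.items():
        m=(h[:,1]>110)&(h[:,0]>=lo)&(h[:,0]<=hi)&(P[:,0]>400)&(P[:,0]<765)&(P[:,1]>-190)&(P[:,1]<20)&(P[:,2]>64)
        if m.sum()>30:print(n,m.sum(),"med",np.median(P[m],0),"y",np.percentile(P[m][:,1],[3,97]),"ztop",np.percentile(P[m][:,2],99))
E
python3 rk.py
python3 - <<'E'
import cv2,numpy as np
a=cv2.imread('pics/w_rd1.png');b=cv2.imread('pics/scene_rk.png')[170:290,160:320]
cv2.imwrite('pics/g.png',np.hstack([cv2.resize(a,(400,300)),cv2.resize(b,(400,300))]))
E
```

```text
rack [562.2 -76.9   0.1] cost/pt 0.261 550 lx [-136.4  192.5] ly [-103.4   41.1] rect [599.  -70.7] [147.9 346. ]
  slot -2 edges -103.58832004656713 -94.02055801706074
  slot -1 edges -59.997591899816854 -41.1745724878152
  slot 0 edges -8.245516362882004 7.953979394061645
  slot 1 edges 40.62940044573579 61.651745295244574
  slot 2 edges 92.59775746253018 110.00328209734953
scene yaw 0.1115
green 268 med [469.5 -90.2 117.4] y [-118.9  -53.4] ztop 167.9187543146859
orange 281 med [521.8 -88.9 117.4] y [-117.2  -50.8] ztop 168.94676868984533
blue 216 med [568.1 -96.6 121.9] y [-118.2  -61.5] ztop 168.7021002609103
red 354 med [ 616.1 -115.4  156. ] y [-139.2  -69. ] ztop 242.99040219376937
rack [561.8 -74.9   0.1] cost/pt 0.065 929 lx [-138.9  138.6] ly [-37.5  41.8] rect [560.4 -47. ] [280.3 130. ]
  slot -2 edges -102.42059411779863 -91.2367234714956
  slot -1 edges -59.06740061353737 -37.22699428814723
  slot 0 edges -6.324375809563082 9.736393263395124
  slot 1 edges 40.503165213639015 58.95286065408899
  slot 2 edges 90.90552227990986 108.3870737388514
side yaw 0.1048
green 108 med [462.4 -57.4 128.9] y [-89.6 -40.8] ztop 309.7609911278359
orange 203 med [512.1 -57.1 121.9] y [-96.4 -39.5] ztop 168.88624343528744
blue 195 med [556.6 -58.8 126.6] y [-93.6 -41.4] ztop 344.7697652056061
red 328 med [605.4 -78.6 163.2] y [-126.   -62.2] ztop 241.62656442693873
```

View pics/g.png

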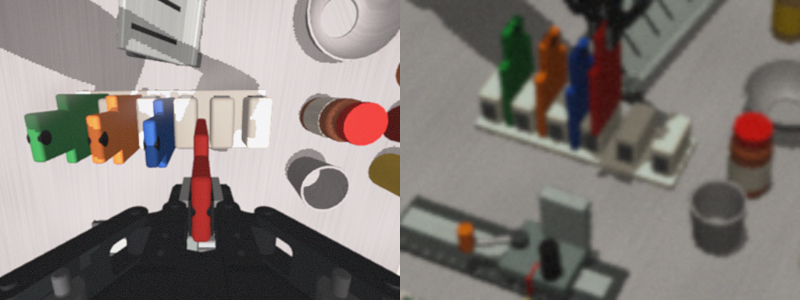

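The rack, with its three boards, has moved about +25 mm in y; the boards still stand in slots 1 to 3. The held red board is at (200,180) in the left panel and slot 4 is just to the right of its line. I'll shift and re-check.

Emit:
{"op": "drive_tool", "data": {"series": [[0.006,0.049,0,0,0,0],[0.006,0.049,0,0,0,0],[0.006,0.049,0,0,0,0]]}}

```text
time_s: 41.6
tcp_pos: [611.1, -75.2, 179.5]
eef_rot: [-2.151, -2.286, -0.006]
contact_force: [-0.1, -0.7, -1.6]
gripper_width: 10.9
grip_force: 59.3
```

```bash
python3 - <<'E'
s=open("r.py").read()
s=s.replace("P=P.reshape(-1,3);return P[(P[:,0]>370)&(P[:,0]<770)&(P[:,1]>-215)&(P[:,1]<0)]","P=P.reshape(-1,3);return P[(P[:,0]>370)&(P[:,0]<758)&(P[:,1]>-160)&(P[:,1]<10)&~((P[:,0]>735)&(P[:,1]<-100))]")
open("r.py","w").write(s)
t=open("ck.py").read().replace("&(Q[:,0]<715)","");open("ck.py","w").write(t)
t=open("st.py").read().replace("(Q[:,0]<715)&","").replace("Q[:,1]<-15","Q[:,1]<15");open("st.py","w").write(t)
E
python3 ck.py rd2 0 7 1
```

```text
tcp [611.0657 -75.1844 179.4891] rot [-2.151 -2.286 -0.006]
toU [-0.0026  0.0007 -0.0081]
rack [611.216 -78.553   0.05 ] cost/pt 0.041 6467 lx [-142.6612   89.8715] ly [-27.5831  44.6053] rect [580.6 -50.9] [245.2 122.9]
  slot -2 edges -101.1290739410946 -92.20161090066948
  slot -1 edges -60.519780513087895 -40.710831209319096
  slot 0 edges -9.063811247685978 9.952135667602816
  slot 1 edges 41.07879524901655 59.34628562195415
  slot 2 edges 90.73200301088912 None
yaw 0.0501
board z 90 31 lx-slot -50.63125691497957 -50.660057428212745 ly [39.8032 40.6677]
board z 120 67 lx-slot -50.8197757304072 -50.67743439388266 ly [38.6233 40.7422]
board z 150 97 lx-slot -50.538320157616205 -50.684506612810196 ly [39.507  40.7862]
board z 180 693 lx-slot -50.63938496663494 -50.58187969983159 ly [23.9758 40.6226]
board z 210 2270 lx-slot -50.23311838820868 -50.248001677709524 ly [-16.0095  24.7933]
```

Emit:
{"op": "drive_tool", "data": {"series": [[0.002,0,-0.02,0,0,0],[0.002,0,-0.05,0,0,0],[0.002,0,-0.08,0,0,0],[0.002,0,-0.11,0,0,0],[0.002,0,-0.132,0,0,0]]}}

```text
time_s: 42.28
tcp_pos: [610.9, -74.6, 110.6]
eef_rot: [-2.149, -2.283, -0.004]
contact_force: [0.3, 0.6, -2.2]
gripper_width: 10.9
grip_force: 59.3
```

Emit:
{"op": "drive_tool", "data": {"series": [[0,0,-0.006,0,0,0],[0,0,-0.012,0,0,0],[0,0,-0.012,0,0,0]]}}

```text
time_s: 42.65
tcp_pos: [612.9, -74.7, 109.2]
eef_rot: [-2.152, -2.287, -0.008]
contact_force: [-2.6, 2.0, 11.5]
gripper_width: 10.8
grip_force: 61.1
```

Emit:
{"op": "drive_tool", "data": {"series": [[0,0,0.003,0,0,0],[0,0,0.003,0,0,0],[0,0,0.06,0,0,0],[0,0,0.16,0,0,0],[0,0,0.28,0,0,0]], "claw": 0.75}}

```text
time_s: 43.28
tcp_pos: [610.6, -74.5, 246.3]
eef_rot: [-2.149, -2.282, -0.003]
contact_force: [0.2, 0.0, 0.4]
gripper_width: 21.4
grip_force: 0.0
```

Emit:
{"op": "drive_tool", "data": {"series": [[0,0,0.12,0,0,0],[0,0,0.12,0,0,0]]}}

```text
time_s: 43.52
tcp_pos: [614.4, -75.6, 313.3]
eef_rot: [2.149, 2.283, 0.013]
contact_force: [0.2, 0.1, -0.1]
gripper_width: 21.4
grip_force: 0.0
```

Emit:
{"op": "drive_tool", "data": {"series": [[-0.016,0.067,-0.008,-0.001,-0.03,-0.006],[-0.031,0.134,-0.015,-0.001,-0.059,-0.012],[-0.047,0.201,-0.023,-0.002,-0.089,-0.018],[-0.062,0.268,-0.03,-0.002,-0.118,-0.024],[-0.078,0.335,-0.038,-0.003,-0.148,-0.03]], "claw": 0.5}}

```text
time_s: 44.15
tcp_pos: [571.7, 93.7, 285.8]
eef_rot: [2.082, 2.11, 0.237]
contact_force: [-0.2, -0.9, 0.3]
gripper_width: 42.6
grip_force: 0.0
```

Emit:
{"op": "drive_tool", "data": {"series": [[-0.016,0.067,-0.008,-0.001,-0.03,-0.006],[-0.031,0.134,-0.015,-0.001,-0.059,-0.012],[-0.047,0.201,-0.023,-0.002,-0.089,-0.018],[-0.062,0.268,-0.03,-0.002,-0.118,-0.024],[-0.078,0.335,-0.038,-0.003,-0.148,-0.03]]}}

```text
time_s: 44.78
tcp_pos: [532.6, 261.1, 266.9]
eef_rot: [1.99, 1.922, 0.444]
contact_force: [-0.3, 0.5, -0.3]
gripper_width: 42.5
grip_force: 0.0
```

Emit:
{"op": "drive_tool", "data": {"series": [[-0.016,0.067,-0.008,-0.001,-0.03,-0.006],[-0.031,0.134,-0.015,-0.001,-0.059,-0.012],[-0.047,0.201,-0.023,-0.002,-0.089,-0.018],[-0.062,0.268,-0.03,-0.002,-0.118,-0.024],[-0.078,0.335,-0.038,-0.003,-0.148,-0.03]]}}

```text
time_s: 45.4
tcp_pos: [493.6, 428.5, 247.8]
eef_rot: [1.882, 1.73, 0.627]
contact_force: [-0.1, -0.9, 0.3]
gripper_width: 42.9
grip_force: 0.0
```

Emit:
{"op": "drive_tool", "data": {"series": [[0,0,0,0,0,0],[0,0,-0.08,0,0,0],[0,0,-0.16,0,0,0],[0,0,-0.16,0,0,0],[0,0,-0.16,0,0,0]]}}

```text
time_s: 46.02
tcp_pos: [495.4, 427.7, 170.8]
eef_rot: [1.884, 1.729, 0.629]
contact_force: [1.8, -0.8, 0.2]
gripper_width: 42.8
grip_force: 0.0
```

```bash
python3 st.py 1 2>&1 | grep -v slot; python3 b.py wy
```

```text
t 46.025 tcp [495.393  427.7317 170.8128] toB [-0.0009 -0.0003  0.0001] toU [0.0083 0.4444 0.0816]
rack [561.332 -75.044   0.093] cost/pt 0.129 636 lx [-137.575   142.4178] ly [-41.7338  84.0825] rect [563.4 -54.1] [284.  129.4]
yaw 0.0925
scene green 233 lx [-98.4368 -92.0286 -89.6364] top-bot -1.9285389834992515 ly [-35.0121  23.3551] ztop 170.41884797502584
scene orange 279 lx [-49.2042 -40.8823 -38.4243] top-bot -0.8435925418976851 ly [-38.1186  29.8736] ztop 169.36084421948223
scene blue 254 lx [-0.7038  6.375   8.9087] top-bot -2.1129429547351934 ly [-43.4771  22.0948] ztop 168.66340372711625
scene red 245 lx [50.2608 58.8628 61.184 ] top-bot -1.0285071500449874 ly [-45.0116  22.7777] ztop 168.1803339059911
green 0
orange 10
blue 0
red 4
yellow 341 n [ 0.764 -0.06   0.643] d 464.7 L -350.6 -198.8 tabW [445.39 483.41 464.4    0.2 ] bladeW [432.15 497.24 464.69  -0.1 ]
rack [562.416 -75.428   0.121] cost/pt 0.06 900 lx [-139.7451  138.2292] ly [-39.9877  42.4396] rect [561.9 -74.5] [280.4  76.1]
yaw 0.1207
side green 101 lx [-101.2301  -97.74    -94.3467] top-bot -1.1153750693192
[... 251 characters left out ...]
894  34.8921] ztop 168.92922590056992
side red 233 lx [45.5192 49.2209 56.805 ] top-bot 2.6649685198406914 ly [-30.9756  31.2365] ztop 168.7607675643221
green 0
orange 1
blue 0
red 1
yellow 885 n [ 0.759 -0.056  0.649] d 466.4 L -342.9 -196.0 tabW [451.87 489.92 470.9    0.1 ] bladeW [438.76 504.72 471.74   0.  ]
tcp [495.7 428.4 172. ] rot [1.9 1.7 0.6]
green 0
orange 2
blue 0
red 0
yellow 738 n [ 0.8 -0.1  0.6] d 459.8 L -309.5 -194.4 tabW [491.1 491.3 491.2   0. ] bladeW [506.8 507.  506.9  -1. ]b.py:14: RankWarning: Polyfit may be poorly conditioned
  E=np.array([np.r_[x[0],x[1]] for x in e]);out.append((E[:,0].mean(),E[:,1].mean(),E[:,:2].mean(),np.polyfit(E[:,2],E[:,:2].mean(1),1)[0]))
```

Emit:
{"op": "drive_tool", "data": {"series": [[0.04,-0.003,-0.048,0,0,0],[0.08,-0.006,-0.096,0,0,0],[0.115,-0.009,-0.143,0,0,0],[0.115,-0.009,-0.143,0,0,0]]}}

```text
time_s: 46.68
tcp_pos: [552.5, 422.3, 97.1]
eef_rot: [1.885, 1.729, 0.625]
contact_force: [-0.2, -0.3, -0.5]
gripper_width: 42.7
grip_force: 0.0
```

Emit:
{"op": "drive_tool", "data": {"series": [[0,0,0,0,0,0],[0,0,0,0,0,0],[0,0,0,0,0,0],[0,0,0,0,0,0]], "claw": 1}}

```text
time_s: 47.18
tcp_pos: [552.2, 424.4, 100.0]
eef_rot: [1.882, 1.729, 0.631]
contact_force: [-4.4, -0.7, 7.8]
gripper_width: 11.5
grip_force: 59.7
```

Emit:
{"op": "drive_tool", "data": {"series": [[0,0,0.06,0,0,0],[0,0,0.16,0,0,0],[0,0,0.28,0,0,0],[0,0,0.4,0,0,0]]}}

```text
time_s: 47.68
tcp_pos: [551.1, 423.2, 299.5]
eef_rot: [1.884, 1.731, 0.627]
contact_force: [0.6, 1.0, -1.5]
gripper_width: 11.1
grip_force: 58.9
```

Emit:
{"op": "drive_tool", "data": {"series": [[0.014,-0.066,0,0.001,0.03,0.006],[0.029,-0.132,0,0.001,0.059,0.012],[0.043,-0.199,0,0.002,0.089,0.018],[0.058,-0.265,0,0.002,0.118,0.024],[0.072,-0.331,0,0.003,0.148,0.03]]}}

```text
time_s: 48.3
tcp_pos: [587.5, 257.0, 298.1]
eef_rot: [1.99, 1.925, 0.443]
contact_force: [0.4, 0.1, -1.6]
gripper_width: 11.1
grip_force: 58.9
```

Emit:
{"op": "drive_tool", "data": {"series": [[0.014,-0.066,0,0.001,0.03,0.006],[0.029,-0.132,0,0.001,0.059,0.012],[0.043,-0.199,0,0.002,0.089,0.018],[0.058,-0.265,0,0.002,0.118,0.024],[0.072,-0.331,0,0.003,0.148,0.03]]}}

```text
time_s: 48.92
tcp_pos: [623.7, 91.5, 298.1]
eef_rot: [2.081, 2.112, 0.236]
contact_force: [0.1, 0.3, -1.4]
gripper_width: 11.3
grip_force: 58.9
```

Emit:
{"op": "drive_tool", "data": {"series": [[0.014,-0.066,0,0.001,0.03,0.006],[0.029,-0.132,0,0.001,0.059,0.012],[0.043,-0.199,0,0.002,0.089,0.018],[0.058,-0.265,0,0.002,0.118,0.024],[0.072,-0.331,0,0.003,0.148,0.03]]}}

```text
time_s: 49.55
tcp_pos: [659.9, -73.9, 298.1]
eef_rot: [-2.149, -2.285, -0.004]
contact_force: [0.9, -0.2, -0.6]
gripper_width: 11.4
grip_force: 58.9
```

Emit:
{"op": "drive_tool", "data": {"series": [[0,0,-0.05,0,0,0],[0,0,-0.15,0,0,0],[0,0,-0.24,0,0,0],[0,0,-0.24,0,0,0],[0,0,-0.24,0,0,0]]}}

```text
time_s: 50.18
tcp_pos: [661.1, -73.3, 180.1]
eef_rot: [-2.152, -2.287, -0.007]
contact_force: [0.7, 0.1, -1.3]
gripper_width: 11.1
grip_force: 58.9
```

```bash
python3 ck.py y1 20 33 2
python3 - <<'E'
import numpy as np,cv2
im=cv2.imread("pics/w_y1.png");cv2.imwrite("pics/y1v.png",im[:330])
E
```

```text
tcp [661.061  -73.3048 180.1488] rot [-2.152 -2.287 -0.007]
toU [-0.0028  0.0013 -0.0081]
rack [610.189 -71.835   0.071] cost/pt 0.068 5103 lx [-141.3591   91.2218] ly [-34.5794  85.3122] rect [583.5 -59.8] [113.1 250.7]
  slot -2 edges -128.82867812655783 -93.69873329417764
  slot -1 edges -59.146696180575944 -42.39088109884777
  slot 0 edges -9.10056192232052 9.408713672811343
  slot 1 edges 41.37288633015356 60.37424229461442
  slot 2 edges 91.7943115629777 None
yaw 0.0715
board z 90 32 lx-slot -49.198940719663064 -49.165418576953925 ly [33.8277 34.4526]
board z 120 63 lx-slot -49.344637978692134 -49.20244598872333 ly [32.8792 34.5637]
board z 150 102 lx-slot -49.08726828207529 -49.23172666860883 ly [33.5647 34.543 ]
board z 180 708 lx-slot -49.35677641541558 -49.33418808917887 ly [17.8915 34.3941]
board z 210 2201 lx-slot -49.561720211622664 -49.52425622723454 ly [-22.218   18.5853]
```

View pics/y1v.png

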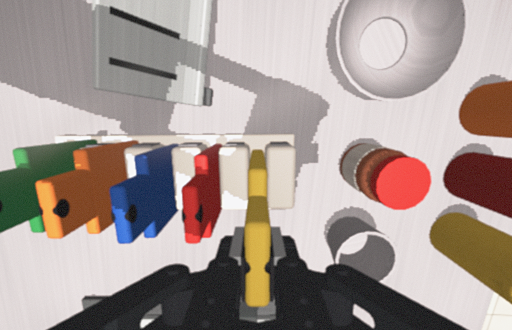

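The wrist view shows the yellow board (257,220) lined up with the last free slot, at about column 257. The other four boards stand at columns 40, 95, 145 and 200. Inserting.

Emit:
{"op": "drive_tool", "data": {"series": [[0,0,-0.03,0,0,0],[0,0,-0.06,0,0,0],[0,0,-0.09,0,0,0],[0,0,-0.12,0,0,0],[0,0,-0.132,0,0,0]]}}

```text
time_s: 50.85
tcp_pos: [659.2, -73.0, 109.9]
eef_rot: [-2.149, -2.283, -0.003]
contact_force: [-0.2, 0.6, -0.7]
gripper_width: 11.0
grip_force: 59.0
```

Emit:
{"op": "drive_tool", "data": {"series": [[0,0,-0.006,0,0,0],[0,0,-0.012,0,0,0],[0,0,-0.012,0,0,0]]}}

```text
time_s: 51.22
tcp_pos: [661.3, -73.3, 108.5]
eef_rot: [-2.152, -2.287, -0.008]
contact_force: [-1.9, 1.6, 7.6]
gripper_width: 11.2
grip_force: 60.2
```

Emit:
{"op": "drive_tool", "data": {"series": [[0,0,0.003,0,0,0],[0,0,0.003,0,0,0],[0,0,0.06,0,0,0],[0,0,0.16,0,0,0],[0,0,0.28,0,0,0]], "claw": 0.75}}

```text
time_s: 51.85
tcp_pos: [659.1, -73.1, 245.8]
eef_rot: [-2.149, -2.282, -0.003]
contact_force: [0.7, -0.2, -0.1]
gripper_width: 21.6
grip_force: 0.0
```

Emit:
{"op": "drive_tool", "data": {"series": [[0,0,0.12,0,0,0],[0,0,0.12,0,0,0]]}}

```text
time_s: 52.1
tcp_pos: [662.9, -74.0, 313.5]
eef_rot: [2.148, 2.283, 0.014]
contact_force: [1.0, -0.4, 0.9]
gripper_width: 21.2
grip_force: 0.0
```

Emit:
{"op": "drive_tool", "data": {"series": [[-0.024,-0.075,0,0,0,0],[-0.048,-0.15,0,0,0,0],[-0.071,-0.225,0,0,0,0],[-0.095,-0.3,0,0,0,0],[-0.119,-0.375,0,0,0,0]], "claw": 1}}

```text
time_s: 52.72
tcp_pos: [599.7, -261.7, 304.6]
eef_rot: [-2.15, -2.283, -0.005]
contact_force: [-0.2, -0.1, -0.4]
gripper_width: -0.0
grip_force: 0.0
```

Emit:
{"op": "drive_tool", "data": {"series": [[-0.024,-0.075,-0.04,0,0,0],[-0.048,-0.15,-0.08,0,0,0],[-0.071,-0.225,-0.12,0,0,0],[-0.095,-0.3,-0.16,0,0,0],[-0.119,-0.375,-0.2,0,0,0]]}}

```text
time_s: 53.35
tcp_pos: [540.1, -449.0, 203.9]
eef_rot: [-2.15, -2.283, -0.005]
contact_force: [0.5, -0.1, -0.4]
gripper_width: 0.2
grip_force: 0.0
```

Emit:
{"op": "drive_tool", "data": {"series": [[0,0,0,0,0,0],[0,0,0,0,0,0]]}}

```text
time_s: 53.6
tcp_pos: [540.9, -447.7, 205.2]
eef_rot: [-2.15, -2.283, -0.006]
contact_force: [0.1, 0.6, 1.1]
gripper_width: 0.4
grip_force: 0.0
```

```bash
python3 st.py | grep -v slot
python3 - <<'E'
from w import *
for c in("scene","side"):
    im,D=manip.get_image(c);H=cv2.cvtColor(im,cv2.COLOR_BGR2HSV);P=cloud(c,D);h=H[D>0]
    def r(n,m):print(c,n,m.sum(),np.median(P[m],0) if m.any() else "")
    b=lambda x0,x1,y0,y1,z0,z1:(P[:,0]>x0)&(P[:,0]<x1)&(P[:,1]>y0)&(P[:,1]<y1)&(P[:,2]>z0)&(P[:,2]<z1)
    r("knob",b(500,600,-400,-230,60,95)&(h[:,0]<20)&(h[:,1]>120))
    r("pointer",b(600,660,-400,-300,2,55)&((h[:,0]<9)|(h[:,0]>170))&(h[:,1]>110))
    r("mark",b(600,660,-400,-300,-3,20)&(h[:,0]>20)&(h[:,0]<36)&(h[:,1]>80))
    r("btn",b(500,600,-500,-400,55,75)&(h[:,0]>40)&(h[:,0]<80)&(h[:,1]>100))
s,w=cv2.imread("pics/scene_last.png"),cv2.imread("pics/side_last.png")
cv2.imwrite("pics/z.png",np.hstack([cv2.resize(s[170:320,130:330],(400,300)),cv2.resize(w[110:240,180:353],(400,300))]))
E
```

```text
t 53.6 tcp [ 540.9345 -447.7056  205.1618] toB [-0.0104 -0.4452 -0.09  ] toU [-0.0041 -0.0006 -0.0077]
rack [561.203 -78.99    0.097] cost/pt 0.044 568 lx [-135.6267  142.5589] ly [-37.4994  36.8011] rect [563.3 -54.2] [281.8 124.4]
yaw 0.0966
scene green 257 lx [-98.1111 -91.1141 -88.3724] top-bot -0.9431340346342694 ly [-30.2044  32.5675] ztop 169.09441788465173
scene orange 292 lx [-50.1331 -41.5129 -38.6686] top-bot -2.022927825476735 ly [-33.4113  33.1855] ztop 168.64122405993876
scene blue 247 lx [ 1.0984  8.0049 10.3209] top-bot -1.3615396418511931 ly [-39.1484  24.1136] ztop 168.11147440619288
scene red 261 lx [49.9572 58.8818 61.2724] top-bot -1.7320317154149762 ly [-41.2524  23.0067] ztop 170.86363029438857
scene yellow 256 lx [ 97.5191 106.8623 109.3573] top-bot -1.5246918909841298 ly [-42.7105  17.2441] ztop 167.8008968998577
rack [563.119 -71.957   0.161] cost/pt 0.042 890 lx [-141.7049  137.326 ] ly [-43.1333  42.958 ] rect [560.7 -52.1] [280.  122.6]
yaw 0.1609
side green 124 lx [-102.9764  -97.4646  -93.5352] top-bot -0.7899456122118238 ly [ 0.7466 46.9571] ztop 169.4484603773331
side orange 204 lx [-55.859  -48.8686 -42.5401] top-bot -1.3052520445477356 ly [-13.31    40.8716] ztop 168.97827594496383
side blue 194 lx [-6.7766 -1.2343  5.308 ] top-bot 1.7213463279192491 ly [-21.4367  30.7202] ztop 169.21618805411123
side red 234 lx [43.0245 48.2913 56.4187] top-bot 0.26495268197370336 ly [-32.8536  26.0465] ztop 169.06875538986108
side yellow 249 lx [ 90.5927  95.0437 102.3626] top-bot 0.3010382446770592 ly [-37.6106  21.9207] ztop 168.71290783890743
scene knob 52 [ 550.1 -340.9   80.1]
scene pointer 28 [ 633.3 -337.8   33.4]
scene mark 18 [ 633.2 -350.1    4.1]
scene btn 100 [ 547.9 -454.5   64.2]
side knob 43 [ 544.4 -329.9   75.6]
side pointer 0 
side mark 0 
side btn 38 [ 542.5 -439.1   63.7]
```

View pics/z.png

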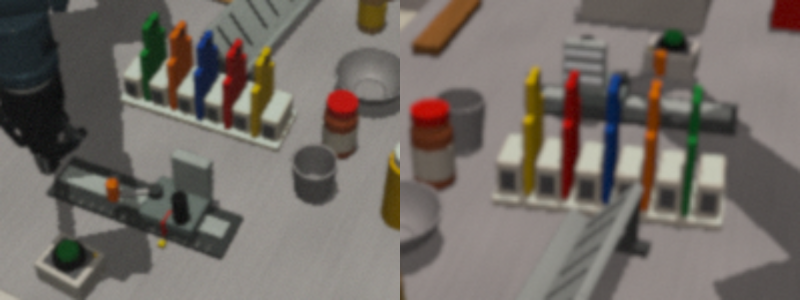

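The pictures show all five boards upright and seated, the clamp knob locked at (112,190) and the pointer at the mark (162,243). Pressing the button in small steps.

Emit:
{"op": "drive_tool", "data": {"series": [[0.003,-0.001,-0.1,0,0,0],[0.003,-0.001,-0.2,0,0,0],[0.003,-0.001,-0.28,0,0,0],[0.003,-0.001,-0.31,0,0,0],[0.003,-0.001,-0.31,0,0,0]]}}

```text
time_s: 54.42
tcp_pos: [542.7, -448.2, 50.8]
eef_rot: [-2.149, -2.285, -0.005]
contact_force: [-0.1, 0.2, 0.6]
gripper_width: 0.0
grip_force: 0.0
```

Emit:
{"op": "drive_tool", "data": {"series": [[0,0,-0.008,0,0,0],[0,0,-0.016,0,0,0],[0,0,-0.024,0,0,0],[0,0,-0.024,0,0,0]]}}

```text
time_s: 54.92
tcp_pos: [542.3, -448.6, 38.7]
eef_rot: [-2.15, -2.284, -0.005]
contact_force: [0.0, -0.0, -0.2]
gripper_width: -0.0
grip_force: 0.0
```

Emit:
{"op": "drive_tool", "data": {"series": [[0,0,-0.006,0,0,0],[0,0,-0.012,0,0,0],[0,0,-0.012,0,0,0]]}}

```text
time_s: 55.3
tcp_pos: [542.7, -449.0, 33.1]
eef_rot: [-2.151, -2.285, -0.005]
contact_force: [-1.1, 0.7, 3.1]
gripper_width: 0.1
grip_force: 1.7
```

Emit:
{"op": "drive_tool", "data": {"series": [[0,0,-0.006,0,0,0],[0,0,-0.006,0,0,0]]}}

```text
time_s: 55.55
tcp_pos: [542.7, -449.0, 30.1]
eef_rot: [-2.151, -2.285, -0.005]
contact_force: [-0.5, 0.8, 4.8]
gripper_width: 0.2
grip_force: 2.3
```

Emit:
{"op": "drive_tool", "data": {"series": [[0,0,-0.006,0,0,0],[0,0,-0.006,0,0,0]]}}

```text
time_s: 55.8
tcp_pos: [542.9, -449.1, 29.5]
eef_rot: [-2.151, -2.286, -0.004]
contact_force: [-4.5, 4.1, 16.9]
gripper_width: 0.2
grip_force: 8.3
```

Hard stop reached. Now release, withdraw, and do a last check.

Emit:
{"op": "drive_tool", "data": {"series": [[0,0,0.03,0,0,0],[0,0,0.1,0,0,0],[0,0,0.2,0,0,0],[0,0,0.3,0,0,0],[0,0,0.35,0,0,0]]}}

```text
time_s: 56.42
tcp_pos: [543.3, -449.5, 205.5]
eef_rot: [-2.153, -2.288, -0.004]
contact_force: [0.4, -0.3, -0.8]
gripper_width: 0.1
grip_force: 0.0
```

Emit:
{"op": "drive_tool", "data": {"series": [[-0.1,0,0,0,0,0],[-0.2,0,0,0,0,0],[-0.2,0,0,0,0,0],[-0.2,0,0,0,0,0]]}}

```text
time_s: 56.92
tcp_pos: [442.6, -448.8, 201.9]
eef_rot: [-2.151, -2.284, -0.006]
contact_force: [0.1, 0.2, 0.4]
gripper_width: -0.1
grip_force: 0.0
```

```bash
python3 st.py | grep ztop | cut -c1-120
python3 - <<'E'
from w import *
im,D=manip.get_image("scene");P=cloud("scene",D);h=cv2.cvtColor(im,cv2.COLOR_BGR2HSV)[D>0]
m=(abs(P[:,0]-543)<30)&(abs(P[:,1]+449)<30)&(P[:,2]>50)&(h[:,0]>40)&(h[:,0]<80)&(h[:,1]>100);print("btn z",np.percentile(P[m][:,2],[50,95]))
print(manip.close_job())
E
```

```text
scene green 246 lx [-97.8066 -90.7047 -87.7713] top-bot -0.7880204598824747 ly [-27.9426  33.3013] ztop 170.100451337160
scene orange 291 lx [-50.4629 -41.4741 -38.135 ] top-bot -0.4551070600121534 ly [-32.6953  33.9446] ztop 168.89611244613
scene blue 250 lx [ 0.9389  8.0265 11.1594] top-bot -1.1180361601103055 ly [-39.8539  22.409 ] ztop 171.04865944691875
scene red 261 lx [49.8321 58.4352 62.0053] top-bot -1.782014587529467 ly [-42.9041  21.4032] ztop 169.55779359862274
scene yellow 258 lx [ 96.3618 106.2732 109.4705] top-bot -1.752560390405165 ly [-45.8773  13.2118] ztop 168.628865274887
side green 115 lx [-102.1153  -97.4324  -93.8018] top-bot -1.7764802520852498 ly [ 0.2296 47.4903] ztop 168.743769326186
side orange 197 lx [-55.553  -49.1917 -43.0451] top-bot -1.2060441274441587 ly [-10.3602  42.4229] ztop 168.813973459291
side blue 199 lx [-6.8667 -1.6539  5.0944] top-bot 1.0526851418954735 ly [-20.6739  33.3714] ztop 168.83553138851008
side red 235 lx [42.8074 48.3021 56.1787] top-bot 1.482616110783347 ly [-32.7087  28.0197] ztop 168.93692158130457
side yellow 249 lx [ 90.8009  95.0254 102.3995] top-bot 0.65070331392414 ly [-37.8153  23.9383] ztop 169.53743985262946
btn z [63.6 67.9]
the job is handed in; nothing more can be done
None
```

All five boards are seated in the rack, the lamp is locked at the mark, the start button was pressed fully and came back up, and the job is handed in; the hand-in call returned no verdict.

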